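# Load and index the laser's rotary table

### The job

Load every walnut sign blank on the bench into the laser engraver's rotary table: one to a nest, the red nest among them, each lying flat and pushed square and flush into its nest's fence corner, turning the table by its knobs (it clicks every 30 degrees, 4 clicks from nest to nest) to bring empty nests out to the open front. Then, with the blanks still flush, leave the table in the click that puts the red nest under the laser head, and press the green start button fully down. Do not shift the paint pot, the paint bottle or the brush tin.

Things in the scene. Friction and masses are not known exactly. Their poses are not given: they have to be found in the camera images.
- machine: desktop laser engraver with rotary loading table, fixed to the bench: grey base 370 x 370 x 40 mm. Origin on the turntable's axis at bench height; x points to its rear (away from the robot), y to its left, z up. The front half (x < 0) of the table is open for loading; the rear half is under the guard.
- guard_edge (a point): middle of the front edge of the orange see-through guard, at the top of its roof: 9 mm behind the axis, 129 mm above the bench. The guard covers all of the rear half, inside width 360 mm, walls 5 mm, roof 4 mm, open to the front.
- turntable (a joint): angle of the disc (rad, + counter-clockwise from above, no stop, any start): aluminium, radius 155 mm, top 55 mm above the bench. Clicks every 30 degrees, also where a nest is exactly in front of the axis (machine -x) or at the laser spot. Let go, it springs to the nearest click; leaving a click takes about 0.9 Nm (6 to 7 N at a knob), so a hard sideways push on a nest moves it.
- knob1 (a point): one of three upright black round knobs on the disc, for turning it: 22 mm diameter, 50 mm high, 140 mm from the axis, 120 degrees apart; point on its axis 32 mm above the disc. Pinch it from above and carry it round in an arc; out of reach while under the guard.
- knob2 (a point): one of three upright black round knobs on the disc, for turning it: 22 mm diameter, 50 mm high, 140 mm from the axis, 120 degrees apart; point on its axis 32 mm above the disc. Pinch it from above and carry it round in an arc; out of reach while under the guard.
- knob3 (a point): one of three upright black round knobs on the disc, for turning it: 22 mm diameter, 50 mm high, 140 mm from the axis, 120 degrees apart; point on its axis 32 mm above the disc. Pinch it from above and carry it round in an arc; out of reach while under the guard.
- nest_red (a point): red nest: L-shaped fence of bars 8 mm thick, 9 mm high, on the disc. Origin on the disc top below the centre of a flush blank, 92 mm from the table's axis. x points to the hub: the long bar's face is at x = +30 mm (for the blank's long edge). y points to the end stop: its face is at y = +60 mm (for the short end). The -x side (disc rim 63 mm from origin) and -y side are open.
- nest_b (a point): dark grey nest, 4 clicks counter-clockwise of the red: L-shaped fence of bars 8 mm thick, 9 mm high, on the disc. Origin on the disc top below the centre of a flush blank, 92 mm from the table's axis. x points to the hub: the long bar's face is at x = +30 mm (for the blank's long edge). y points to the end stop: its face is at y = +60 mm (for the short end). The -x side (disc rim 63 mm from origin) and -y side are open.
- nest_c (a point): dark grey nest, 4 clicks clockwise of the red: L-shaped fence of bars 8 mm thick, 9 mm high, on the disc. Origin on the disc top below the centre of a flush blank, 92 mm from the table's axis. x points to the hub: the long bar's face is at x = +30 mm (for the blank's long edge). y points to the end stop: its face is at y = +60 mm (for the short end). The -x side (disc rim 63 mm from origin) and -y side are open.
- laser_spot (a point): fixed point at disc-top height, straight below the black laser head (60 x 60 mm, on the guard roof, up to 219 mm above the bench), 92 mm from the axis, at the rear right: 60 degrees right of the machine's x axis, 4 clicks from the place straight in front of the axis.
- blank1_c (a point): walnut sign blank, 60 mm (its x) by 120 mm (its y) by 18 mm thick, about 95 g, lying flat on the bench beside the machine at the start; point at its centre. May be absent. All blanks are alike and either way round is right.
- blank2_c (a point): walnut sign blank, 60 mm (its x) by 120 mm (its y) by 18 mm thick, about 95 g, lying flat on the bench beside the machine at the start; point at its centre. May be absent. All blanks are alike and either way round is right.
- blank3_c (a point): walnut sign blank, 60 mm (its x) by 120 mm (its y) by 18 mm thick, about 95 g, lying flat on the bench beside the machine at the start; point at its centre. May be absent. All blanks are alike and either way round is right.
- start (a joint): travel of the green start button (m): 0 up, 0.006 fully down, springs back; fully down takes 5 N.
- start_top (a point): centre of the top of the green start button (26 mm diameter) on the base's front right corner; pressed straight down.
- paint_pot: blue paint pot with white lid, 62 mm diameter, 58 mm high, loose on the bench; leave it alone. Origin under its centre.
- paint_bottle: yellow paint bottle, 56 mm diameter, 150 mm high, loose; leave it alone. Origin under its centre.
- brush_tin: metal tin of brushes, 68 mm diameter, 195 mm high over the brushes, loose; leave it alone. Origin under its centre.
Things that resemble listed ones, but are neither listed nor needed, are in the scene too. What is shaped like the part that bears blank1_c but pink, white or yellow is not meant.

How it is judged:
By the outcome, as a careful person would: the job done as asked, in the order asked, and still so for the second after the job is handed in, with the robot touching nothing.
Of blank1, blank2, blank3 only 2 to 3 are there at a start; the rules pass over those that are not, and their reading is None.
At some moment in a run one of blank1, blank2, blank3 may be knocked a few centimetres aside while the robot is not near it.
It also fails if it takes over 210 s, if anything falls off the work surface, if the arm or the gripper's body presses on something with over 40 N, if the wrist force passes 120 N, or if a joint passes its speed limit or range.

### The arm

A 7-joint arm with a two-finger parallel gripper is mounted at the origin on the work surface. World frame = base frame: x ahead of the robot, y to its left, z up, the work surface at z = 0. Lengths are in m, angles in rad, forces in N, time in s.
With the tool pointing down it reaches from about 0.4 to 0.9 m from the base axis. Payload 5.5 kg.
Tool frame: the origin (TCP) lies between the finger pads; the fingertips stand 8 mm ahead of it and the grasp point (between the pads) lies 11 mm behind it; z points along the fingers, y is the line along which they close (so a half turn about z gives the same grasp; the last joint's range is limited). The gripper opens to 85 mm and grips with 20 to 120 N. Pads are 22 mm wide; open, the fingers measure 114 mm over their backs; the gripper's body (76 mm by 85 mm) begins 54 mm behind the grasp point. The pads swing forward as they close: fully open they stand 13 mm farther back than shut.
Start: joints at [-1.07, 0.501, -0.427, 1.55, 0.221, 1.138, -0.21], TCP at [0.153, 0.632, 0.211] pointing down, gripper open.
Joint ranges: [-2.88, 2.88], [-0.31, 2.03], [-1.54, 1.56], [0.2, 2.42], [-1.41, 4.55], [0.19, 2.02], [-2.57, 2.57]. Speed limits (rad/s): [2.57, 2.57, 3.14, 3.14, 3.14, 3.14, 3.14].

### API

Orientations are given as a 3x3 rotation matrix whose columns are the frame's x, y, z axes.
In Python, from bench import sensors, snapshot, workorder gives the robot as it stands.
- The arm moves only by the tool jog_arm, never from a script. Its argument "plan" is one flat list of numbers, 7 for each row, row after row: the shift along the tool's x, y, z in mm, then the turn, a rotation vector about the tool's x, y, z in rad, then the finger opening in mm, from 0 to 85.4. In form: [tx, ty, tz, ax, ay, az, hand, tx, ty, tz, ax, ay, az, hand, ...]. A call has 1 to 20 rows; each row is the pose to reach, as a shift and turn from the pose commanded when the call began, along the tool's axes at that moment; what a row does not reach only later rows make up. A row lasts 1/12 s, in which the tool goes at most 41.7 mm and 7.16 degrees, less where a joint would pass 70% of its speed; a pose out of reach is approached as far as the arm can. A call with a gripper value outside its range is refused whole. The fingers move at their own pace and stop on an object; "squeeze" is the grip in N (left out, the last holds). Time passes only in rows, so rows that repeat a pose let the fingers close. It gives the time, the measured TCP pose, the force, the opening and the grip force at its end, in the units of the state.
- sensors.read_state(): the state, without advancing time (a new reading comes with each control period).
- snapshot(name): name is "scene" or "top"; returns a dict with "image" (480x640x3 uint8, red, green, blue), "z_map" (480x640 float32, m along the optical axis (not along the pixel's ray), 0 where there is no reading), "vertical_fov" (degrees; the focal length in pixels is half the picture's height over the tangent of half this angle, whatever the lens; pixels are square), "cx", "cy" (the principal point, pixels), "distortion" ([k1, k2, p1, p2, k3] as OpenCV has them; the pictures are not rectified), "R" (3x3) and "t" (3): a world point X has camera coordinates R X + t. Camera axes: x right, y down, z forward; pixel columns grow to the right and rows downward; lengths in m; the calibration is good to about 2 mm. A picture is of the moment at which its call begins.
- workorder.finish_job(): hands the job in; it is judged then, once.
The state is a dict: "time_s": time; "joint_pos": joint angles; "joint_vel": joint speeds; "tau": joint torques, N m; "position": TCP position; "tool_rot": TCP orientation; "contact_force": force on the tool from outside, world axes, zero at the start; "wrist_torque": the same for the moment, N m; "opening": finger opening in m; "finger_force": force on a finger pad.
Only numpy, scipy, OpenCV 4.12 (cv2) and the standard library are available. Lean on these libraries where they do the work, as an engineer would, in place of code of your own. Each camera call takes 0.05 s, during which the arm holds its last target. There are 200 camera calls.

## Working session

There is one attempt and no reset: what is moved stays moved. The work goes in short steps, Python scripts to look and compute and a tool call to move; the robot and the scene stay as the last step left them, time stands still between calls to the robot, and variables do not carry over. Pictures are saved under pics/ and viewed, at most 14 in all, crops included, and the job is handed in when it is done.

Besides the shell and the picture viewer there is one more tool, called by a JSON object that holds its "name" and its "arguments", one argument or row to a line. jog_arm: Moves the arm, as the interface text tells. Its arguments: {"type":"object","properties":{"plan":{"type":"array","items":{"type":"number"}},"squeeze":{"type":"number"}},"required":["plan"]}

```bash
mkdir -p pics; ls
python3 - <<'E'
from bench import sensors, snapshot
import cv2,numpy as np
for n in ("scene","top"):
    s=snapshot(n); cv2.imwrite(f"pics/{n}0.png",s["image"][:,:,::-1]); np.savez(f"{n}0.npz",**s)
    print(n,s["vertical_fov"],s["cx"],s["cy"],s["distortion"],np.round(s["R"],3).tolist(),np.round(s["t"],3), (s["z_map"]>0).mean())
st=sensors.read_state()
for k in("time_s","position","tool_rot","opening","contact_force"):print(k,np.round(st[k],3).tolist())
E
```

```text
pics
scene 47.760883242954385 321.827704836488 243.21474113715283 [0.05633666 0.         0.         0.         0.        ] [[-0.784, 0.62, 0.025], [0.34, 0.462, -0.819], [-0.519, -0.634, -0.573]] [ 0.479 -0.043  1.604] 0.9788411458333334
top 47.82559065007898 323.650258008844 239.46690398342764 [-0.08691242  0.          0.          0.          0.        ] [[-0.029, -0.999, -0.015], [-0.985, 0.031, -0.17], [0.17, 0.01, -0.985]] [-0.061  0.554  1.398] 0.99619140625
time_s 0.1
position [0.153, 0.631, 0.21]
tool_rot [[-0.972, 0.236, -0.001], [0.236, 0.972, -0.002], [0.0, -0.002, -1.0]]
opening 0.085
contact_force [0.296, 0.205, 0.166]
```

View pics/top0.png

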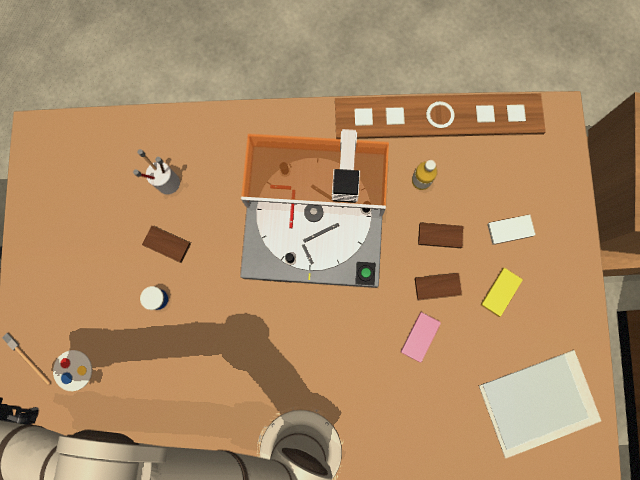

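View pics/scene0.png

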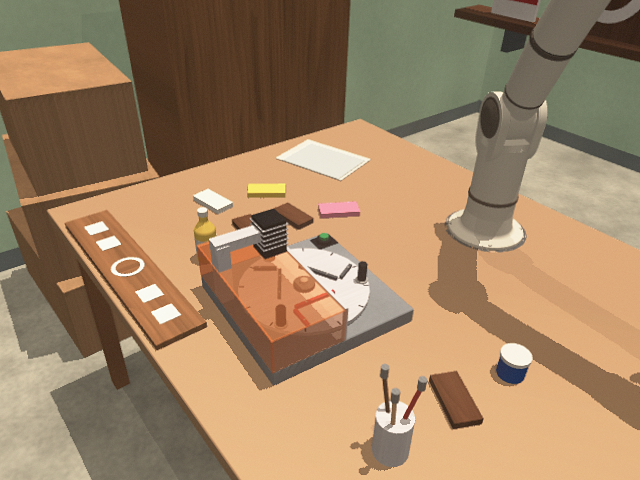

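Top view: blanks at (166,244), (440,235), (438,286). The table centre is at (314,212), the knobs at (290,258), (366,208) and (284,168, under the guard), the red nest's bars at (292,207)/(281,187), a grey nest in front at (321,232)/(307,253), and the green button at (366,272). The scene view agrees.

```bash
cat > h.py <<'E'
import numpy as np, cv2
from bench import sensors, snapshot
def K(s):
    f=240/np.tan(np.radians(s["vertical_fov"])/2); return np.array([[f,0,s["cx"]],[0,f,s["cy"]],[0,0,1.]])
def plane(s,uv,z):
    n=cv2.undistortPoints(np.float64(uv).reshape(-1,1,2),K(s),s["distortion"])[:,0]
    d=np.c_[n,np.ones(len(n))]@s["R"]; o=-s["R"].T@s["t"]
    return o+d*((z-o[2])/d[:,2])[:,None]
def cloud(s):
    v,u=np.mgrid[:480,:640]; uv=np.c_[u.ravel(),v.ravel()].astype(float)
    n=cv2.undistortPoints(uv.reshape(-1,1,2),K(s),s["distortion"])[:,0]
    p=np.c_[n,np.ones(len(n))]*s["z_map"].reshape(-1,1).astype(float)
    return ((p-s["t"])@s["R"]).reshape(480,640,3)
def proj(s,X):
    rv=cv2.Rodrigues(s["R"])[0]
    return cv2.projectPoints(np.float64(X).reshape(-1,1,3),rv,s["t"],K(s),s["distortion"])[0][:,0]
def blobs(s,mask,amin=100):
    c,_=cv2.findContours(mask.astype(np.uint8),cv2.RETR_EXTERNAL,cv2.CHAIN_APPROX_NONE)
    return [k[:,0] for k in c if cv2.contourArea(k)>amin]
def walnut(s):
    h=cv2.cvtColor(s["image"],cv2.COLOR_RGB2HSV); P=cloud(s)
    return (h[...,2]<130)&(h[...,1]>100)&(h[...,0]<20)&(P[...,2]>0.008)&(P[...,2]<0.1), P
def rect(xy):
    (c,(w,h),a)=cv2.minAreaRect(np.float32(xy*1000))
    if w<h: w,h,a=h,w,a+90
    return np.round(c,1),round(w,1),round(h,1),round((a+90)%180-90,1)  # long-edge angle in world, deg
E
python3 - <<'E'
from h import *
for n in("top","scene"):
    s=dict(np.load(n+"0.npz"));m,P=walnut(s)
    m=cv2.morphologyEx(m.astype(np.uint8),cv2.MORPH_OPEN,np.ones((3,3)))
    for b in blobs(s,m,200):
        z=P[b[:,1],b[:,0],2]
        mm=np.zeros((480,640),np.uint8);cv2.fillPoly(mm,[b],1);q=P[mm>0]
        print(n,b.mean(0).round(),"ztop",np.median(q[:,2]).round(4),rect(plane(s,b,0.018)[:,:2]))
s=dict(np.load("top0.npz"));P=cloud(s)
h=cv2.cvtColor(s["image"],cv2.COLOR_RGB2HSV)
def pr(name,m,z=None,a=20):
    for b in blobs(s,m,a):
        mm=np.zeros((480,640),np.uint8);cv2.fillPoly(mm,[b],1);mm&=m.astype(np.uint8);q=P[mm>0]
        zz=np.median(q[:,2]) if z is None else z
        print(name,b.mean(0).round(),"z",np.median(q[:,2]).round(4),rect(plane(s,b,zz)[:,:2]))
H,S,V=h[...,0],h[...,1],h[...,2]
pr("green",(H>45)&(H<90)&(S>100)&(V>60))
pr("red",((H<6)|(H>174))&(S>180)&(V>120)&(P[...,2]>.03),0.064)
v,u=np.mgrid[:480,:640];reg=(u>238)&(u<392)&(v>130)&(v<292)
pr("dark",(V<90)&(S<90)&reg,None,15)
pr("grey",(V>85)&(V<170)&(S<40)&reg&(v>205),0.04,500)
pr("white",(V>200)&(S<30)&reg,None,300)
for n in [(314,212),(290,256),(366,207),(284,168),(345,180),(165,175),(154,298),(428,170)]:
    print(n,P[n[1],n[0]].round(3))
E
```

```text
top [438. 286.] ztop 0.017 (array([ 420.6, -380.2]), 119.4, 59.8, -85.5)
top [166. 243.] ztop 0.0174 (array([559.6, 357.3]), 121.6, 60.2, 64.2)
top [440. 235.] ztop 0.0173 (array([ 560.9, -396.4]), 119.0, 61.2, 83.8)
scene [447. 401.] ztop 0.0162 (array([583.2, 354.9]), 120.2, 30.6, 67.4)
scene [304. 349.] ztop 0.0681 (array([723.6,  78.2]), 165.6, 54.1, -5.3)
scene [240. 319.] ztop 0.07 (array([784.9, -94.2]), 361.0, 27.0, 84.4)
scene [ 68. 143.] ztop 0.0551 (array([  729.3, -1343.2]), 561.0, 421.7, 85.1)
scene [238.  85.] ztop 0.0548 (array([ -106., -1412.]), 1090.7, 633.4, -22.8)
green [366. 272.] z 0.0621 (array([ 458.8, -184.7]), 23.6, 23.6, -1.8)
dark [356. 278.] z 0.043 (array([ 458. , -151.5]), 119.4, 63.8, 88.2)
dark [290. 258.] z 0.1038 (array([497.8,  10.4]), 25.4, 20.5, 25.2)
dark [314. 212.] z 0.0664 (array([622.6, -53. ]), 46.3, 45.3, -1.8)
dark [346. 182.] z 0.2184 (array([ 661.3, -136.2]), 60.5, 59.2, -5.0)
grey [319. 256.] z 0.0397 (array([546.5, -47.9]), 372.8, 212.3, 84.4)
white [310. 231.] z 0.0546 (array([559.1, -45.7]), 304.6, 174.1, 83.9)
white [347. 150.] z 0.1975 (array([ 748.7, -145.8]), 98.5, 37.5, -3.7)
(314, 212) [ 0.623 -0.055  0.071]
(290, 256) [0.503 0.009 0.099]
(366, 207) [ 0.619 -0.189  0.127]
(284, 168) [0.728 0.018 0.131]
(345, 180) [ 0.665 -0.135  0.219]
(165, 175) [0.732 0.34  0.095]
(154, 298) [0.408 0.374 0.057]
(428, 170) [ 0.71  -0.352  0.134]
```

Run:
```python
import cv2
i=cv2.imread("pics/top0.png")[125:295,235:395];cv2.imwrite("pics/c0.png",cv2.resize(i,None,fx=3.5,fy=3.5,interpolation=cv2.INTER_CUBIC))
```

```text
(no output)
```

View pics/c0.png

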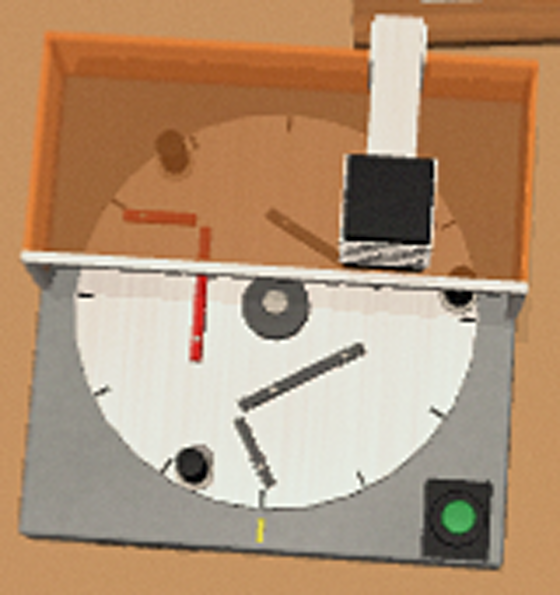

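```bash
cat >> h.py <<'E'
def wp(pts,st=None,n=1):
    """pts: (x,y,z mm world, psi deg of tool y, hand) -> rows relative to present pose (printed rounded)"""
    st=st or sensors.read_state(); p=np.array(st["position"])*1000; R=np.array(st["tool_rot"])
    from scipy.spatial.transform import Rotation as Ro
    for x,y,z,psi,hand in pts:
        a=np.radians(psi); Y=np.array([np.cos(a),np.sin(a),0]); 
        if False: pass
        best=None
        for s in(1,-1):
            T=np.c_[np.cross(s*Y,[0,0,-1.]),s*Y,[0,0,-1.]]; rv=Ro.from_matrix(R.T@T).as_rotvec()
            if best is None or np.linalg.norm(rv)<np.linalg.norm(best): best=rv
        d=R.T@(np.array([x,y,z])-p)
        print("  shift",d.round(1).tolist(),"rot",best.round(3).tolist(),"hand",hand,"|%.0f mm, %.1f rows turn"%(np.linalg.norm(d),np.linalg.norm(best)/.125))
E
python3 - <<'E'
from h import *
s=dict(np.load("top0.npz"));P=cloud(s);h=cv2.cvtColor(s["image"],cv2.COLOR_RGB2HSV);H,S,V=[h[...,i] for i in range(3)]
v,u=np.mgrid[:480,:640]
g=(V>200)&(S<40)&(u>250)&(u<378)&(v>214)&(v<275)
g=cv2.morphologyEx(g.astype(np.uint8),cv2.MORPH_CLOSE,np.ones((5,5)))
b=max(blobs(s,g),key=len);q=plane(s,b,.055)[:,:2]*1000
d=np.hypot(*(q-[622,-53]).T);q=q[(d>148)&(d<162)]
from scipy.optimize import least_squares
r=least_squares(lambda c:np.hypot(q[:,0]-c[0],q[:,1]-c[1])-155,[622,-53],loss='soft_l1');print("disc centre",r.x,len(q))
for nm,m in(("greybars",(V<135)&(S<60)&(u>296)&(u<345)&(v>218)&(v<268)),("red",((H<8)|(H>172))&(S>150)&(u>280)&(u<300)&(v>195)&(v<235))):
    for b in blobs(s,m,10): print(nm,b.mean(0).round(),rect(plane(s,b,.064)[:,:2]))
# depth-based bar heights
print("bar z",np.percentile(P[225:240,305:340,2],[5,50,95]).round(4),"bench z",np.median(P[230:290,395:410,2]).round(4))
# knob triangulation cross-check in scene: project predicted knob top, button, blanks
c=dict(np.load("scene0.npz"));print("scene proj",proj(c,[[.4978,.0104,.105],[.4588,-.1847,.062],[.4206,-.3802,.018]]).round().tolist())
E
```

```text
disc centre [628.21959392 -52.36490801] 155
greybars [307. 254.] (array([512.6, -34.1]), 54.7, 7.1, 24.9)
greybars [321. 232.] (array([568.1, -71. ]), 101.9, 9.6, -64.8)
greybars [314. 220.] (array([602.6, -52.4]), 34.5, 5.4, 88.2)
red [292. 216.] (array([616.9,   5.9]), 62.9, 6.8, -5.1)
bar z [0.0498 0.0557 0.0667] bench z -0.0008
scene proj [[363.0, 262.0], [324.0, 234.0], [293.0, 213.0]]
```

```bash
python3 -c "
from h import *
wp([(559.6,357.3,150,-25.8,80),(559.6,357.3,12,-25.8,80)])"
```

```text
shift [-459.7, -170.2, 60.0] rot [-0.001, -0.001, -1.358] hand 80 |494 mm, 10.9 rows turn
  shift [-459.7, -169.9, 198.0] rot [-0.001, -0.001, -1.358] hand 80 |529 mm, 10.9 rows turn
```

{"name": "jog_arm", "arguments": {
  "plan": [-460,-170,60,0,0,1.784,70,-460,-170,60,0,0,1.784,80,-460,-170,60,0,0,1.784,80,-460,-170,60,0,0,1.784,80,-460,-170,60,0,0,1.784,80,-460,-170,60,0,0,1.784,80,-460,-170,60,0,0,1.784,80,-460,-170,60,0,0,1.784,80,-460,-170,60,0,0,1.784,80,-460,-170,60,0,0,1.784,80,-460,-170,60,0,0,1.784,80,-460,-170,60,0,0,1.784,80,-460,-170,60,0,0,1.784,80,-460,-170,60,0,0,1.784,80,-460,-170,60,0,0,1.784,80,-460,-170,60,0,0,1.784,80,-460,-170,60,0,0,1.784,80,-460,-170,60,0,0,1.784,80,-460,-170,60,0,0,1.784,80],
  "squeeze": 40
}}

```text
time_s: 1.68
position: [0.5598, 0.3583, 0.1506]
tool_rot: [[0.435, 0.901, -0.0], [0.901, -0.435, -0.0], [-0.0, -0.0, -1.0]]
contact_force: [0.9, -0.8, -0.1]
opening: 0.0801
finger_force: 0.0
```

Run:
```python
from h import *
st=sensors.read_state();p=np.array(st["position"])*1000;R=np.array(st["tool_rot"])
print(st["time_s"],p.round(1),R.round(3).tolist(),st["opening"],np.round(st["joint_pos"],2))
s=snapshot("scene");P=cloud(s)*1000
cv2.imwrite("pics/s1.png",s["image"][:,:,::-1])
d=P-p
m=(np.hypot(d[...,0],d[...,1])<70)&(d[...,2]>-60)&(d[...,2]<90)&(s["z_map"]>0)
L=(d@R)[m]
# tip profile along tool y
for lo in range(-70,70,10):
    k=(L[:,1]>=lo)&(L[:,1]<lo+10)
    if k.sum()>3: print(lo,k.sum(),"tool z max(ahead of TCP)",L[k,2].max().round(1),"x range",L[k&(L[:,2]>-25),0].min().round() if (k&(L[:,2]>-25)).any() else None)
wp([(559.6,357.3,12,-25.8,80)])
t=snapshot("top");m,_=walnut(t)
for b in blobs(t,m,200): print(b.mean(0).round(),rect(plane(t,b,.018)[:,:2]))
```

```text
1.6833 [559.8 358.3 150.6] [[0.435, 0.901, -0.0], [0.901, -0.435, -0.0], [-0.0, -0.0, -1.0]] 0.08006877977958546 [-0.66  0.55  0.07  1.58 -0.04  1.02 -1.03]
-70 56 tool z max(ahead of TCP) -74.7 x range None
-60 84 tool z max(ahead of TCP) -35.5 x range None
-50 137 tool z max(ahead of TCP) -32.8 x range None
-40 113 tool z max(ahead of TCP) -30.6 x range None
30 27 tool z max(ahead of TCP) -39.8 x range None
40 161 tool z max(ahead of TCP) -32.6 x range None
50 102 tool z max(ahead of TCP) -40.5 x range None
60 52 tool z max(ahead of TCP) -76.3 x range None
  shift [-1.0, 0.2, 138.7] rot [-0.0, -0.0, 0.0] hand 80 |139 mm, 0.0 rows turn
[438. 286.] (array([ 420.6, -380.2]), 119.4, 59.8, -85.5)
[166. 244.] (array([559.4, 357.5]), 121.7, 60.2, 63.9)
[440. 235.] (array([ 560.6, -396.2]), 120.0, 61.8, 83.2)
```

Run:
```python
import cv2
i=cv2.imread("pics/s1.png")[260:460,330:590];cv2.imwrite("pics/s1c.png",cv2.resize(i,None,fx=3,fy=3))
from h import *
st=sensors.read_state()
print((proj(dict(np.load("scene0.npz")),[st["position"],np.array(st["position"])+[0,0,-.008]])-[330,260])*3)
```

```text
[[410.29426345 258.98049573]
 [408.02271223 268.26360412]]
```

View pics/s1c.png

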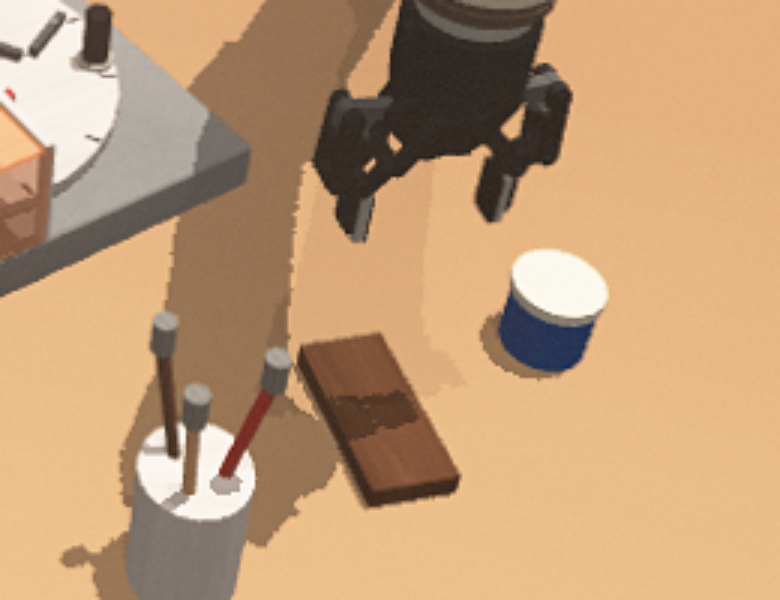

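Fingers at crop (358,240) and (490,222), blank at (380,420). The tips look well behind the nominal TCP when open, so I'll check again lower down.

{"name": "jog_arm", "arguments": {
  "plan": [-1,0,35,0,0,0,80,-1,0,70,0,0,0,80,-1,0,105,0,0,0,80,-1,0,130,0,0,0,80,-1,0,138,0,0,0,80,-1,0,138,0,0,0,80]
}}

```text
time_s: 2.28
position: [0.5576, 0.356, 0.01]
tool_rot: [[0.436, 0.9, -0.004], [0.9, -0.436, -0.003], [-0.005, -0.003, -1.0]]
contact_force: [0.6, -0.4, 0.4]
opening: 0.0798
finger_force: 0.0
```

Run:
```python
from h import *
st=sensors.read_state();p=np.array(st["position"])*1000;R=np.array(st["tool_rot"]);print(p.round(1))
s=snapshot("scene")
i=s["image"][300:440,380:540];cv2.imwrite("pics/s2c.png",cv2.resize(i[:,:,::-1],None,fx=4,fy=4))
# tip pixel candidates: dark grey pixels
print((proj(s,[p/1000])-[380,300])*4)
```

```text
[557.6 356.   10. ]
[[297.28756158 383.02846604]]
```

View pics/s2c.png

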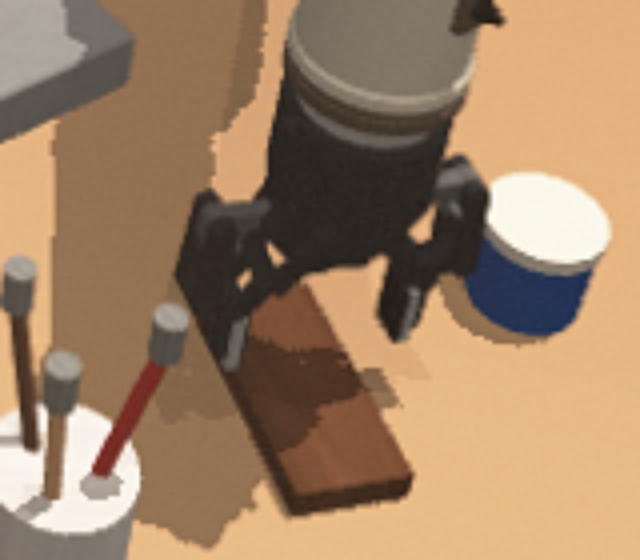

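Tips at crop (230,365) and (402,335) are clearly above the bench, by roughly 20 mm. There's room to go lower before closing.

{"name": "jog_arm", "arguments": {
  "plan": [0,0,7,0,0,0,80,0,0,7,0,0,0,70,0,0,7,0,0,0,50,0,0,7,0,0,0,50,0,0,7,0,0,0,50,0,0,7,0,0,0,50,0,0,7,0,0,0,50,0,0,7,0,0,0,50,0,0,7,0,0,0,50,0,0,7,0,0,0,50],
  "squeeze": 40
}}

```text
time_s: 3.17
position: [0.5596, 0.3573, 0.0057]
tool_rot: [[0.436, 0.9, -0.0], [0.9, -0.436, 0.0], [0.0, -0.0, -1.0]]
contact_force: [-0.2, 1.2, 0.2]
opening: 0.05
finger_force: 0.0
```

Run:
```python
from h import *
s=snapshot("scene");t=snapshot("top")
st=sensors.read_state();p=np.array(st["position"])
i=s["image"][300:440,380:540];j=t["image"][190:310,100:240]
cv2.imwrite("pics/s3c.png",np.hstack([cv2.resize(i[:,:,::-1],(480,420)),cv2.resize(j[:,:,::-1],(490-180,420))]))
print(((proj(s,[p])-[380,300])*3).round(),((proj(t,[p])-[100,190])*[310/140,3.5]).round())
m,_=walnut(t)
for b in blobs(t,m,100): print(b.mean(0).round(),rect(plane(t,b,.018)[:,:2]))
```

```text
[[221. 294.]] [[149. 190.]]
[438. 286.] (array([ 420.6, -380.3]), 119.0, 59.8, -85.6)
[174. 247.] (array([548.8, 336.6]), 75.4, 60.2, 64.3)
[440. 235.] (array([ 560.6, -396.3]), 119.8, 61.7, 83.4)
```

View pics/s3c.png

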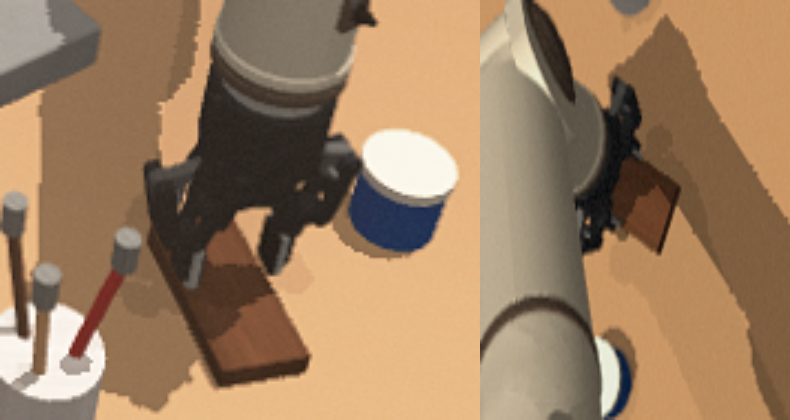

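The fingers (crop tips (190,285) and (270,268)) closed above the blank. So the tips sit about 14 mm behind the TCP at this opening. I'll reopen, go lower and grip.

{"name": "jog_arm", "arguments": {
  "plan": [0,0,0,0,0,0,80,0,0,0,0,0,0,80,0,0,0,0,0,0,80,0,0,0,0,0,0,80,0,0,4,0,0,0,80,0,0,8,0,0,0,80,0,0,11,0,0,0,80,0,0,13,0,0,0,80,0,0,13,0,0,0,80,0,0,13,0,0,0,50,0,0,13,0,0,0,50,0,0,13,0,0,0,50,0,0,13,0,0,0,50,0,0,13,0,0,0,50,0,0,13,0,0,0,50,0,0,13,0,0,0,50],
  "squeeze": 40
}}

```text
time_s: 4.6
position: [0.561, 0.3583, -0.0055]
tool_rot: [[0.436, 0.9, 0.002], [0.9, -0.436, 0.002], [0.003, 0.001, -1.0]]
contact_force: [-0.5, 0.2, 6.3]
opening: 0.0502
finger_force: 3.3
```

{"name": "jog_arm", "arguments": {
  "plan": [0,0,-12,0,0,0,50,0,0,-12,0,0,0,80,0,0,-12,0,0,0,80,0,0,-12,0,0,0,80,0,0,-12,0,0,0,80,0,0,0,0,0,0,80,0,0,6,0,0,0,80,0,0,10,0,0,0,80,0,0,12,0,0,0,80,0,0,12,0,0,0,80,0,0,12,0,0,0,50,0,0,12,0,0,0,50,0,0,12,0,0,0,50,0,0,12,0,0,0,50,0,0,12,0,0,0,50,0,0,12,0,0,0,50],
  "squeeze": 40
}}

```text
time_s: 5.93
position: [0.56, 0.3574, -0.0189]
tool_rot: [[0.436, 0.9, 0.001], [0.9, -0.436, 0.0], [0.001, 0.0, -1.0]]
contact_force: [-0.0, -0.4, 0.9]
opening: 0.0587
finger_force: 44.4
```

```bash
cat >> h.py <<'E'
C=np.array([623.,-53.3]); YAW=-5.2
def nest(th,x,y):  # nest at machine angle th deg, point in nest frame -> world xy, and world angle of nest x
    a=np.radians(th+180+YAW); X=np.array([np.cos(a),np.sin(a)]);Y=np.array([-X[1],X[0]])
    return C-92*X+x*X+y*Y, (th+180+YAW)%360
E
python3 -c "
from h import *
q,a=nest(210,-20,-7);print(q,a)
wp([(560,357,100,-25.8,50),(q[0],q[1],110,a,50),(q[0],q[1],38,a,50)])"
```

```text
[ 524.26508698 -106.63307558] 24.80000000000001
  shift [-0.3, 0.2, -118.9] rot [0.0, -0.001, -0.001] hand 50 |119 mm, 0.0 rows turn
  shift [-433.2, 170.2, -129.1] rot [0.001, -0.0, -0.884] hand 50 |483 mm, 7.1 rows turn
  shift [-433.2, 170.1, -57.1] rot [0.001, -0.0, -0.884] hand 50 |469 mm, 7.1 rows turn
```

{"name": "jog_arm", "arguments": {
  "plan": [0,0,-40,0,0,0,50,0,0,-80,0,0,0,50,0,0,-120,0,0,0,50,-433,170,-130,0,0,-0.884,50,-433,170,-130,0,0,-0.884,50,-433,170,-130,0,0,-0.884,50,-433,170,-130,0,0,-0.884,50,-433,170,-130,0,0,-0.884,50,-433,170,-130,0,0,-0.884,50,-433,170,-130,0,0,-0.884,50,-433,170,-130,0,0,-0.884,50,-433,170,-130,0,0,-0.884,50,-433,170,-130,0,0,-0.884,50,-433,170,-130,0,0,-0.884,50,-433,170,-130,0,0,-0.884,50,-433,170,-130,0,0,-0.884,50,-433,170,-130,0,0,-0.884,50,-433,170,-130,0,0,-0.884,50,-433,170,-130,0,0,-0.884,50,-433,170,-130,0,0,-0.884,50]
}}

```text
time_s: 7.6
position: [0.5241, -0.1046, 0.1106]
tool_rot: [[-0.422, 0.906, -0.0], [0.906, 0.422, 0.001], [0.001, 0.0, -1.0]]
contact_force: [0.7, 0.6, -2.7]
opening: 0.0591
finger_force: 44.2
```

Run:
```python
from h import *
s=snapshot("scene");t=snapshot("top")
i=s["image"][170:350,200:440];j=t["image"][150:310,230:440]
cv2.imwrite("pics/s4.png",np.hstack([cv2.resize(i[:,:,::-1],(400,300)),cv2.resize(j[:,:,::-1],(394,300))]))
q,a=nest(210,-20,-7)
wp([(q[0],q[1],37,a,50)])
```

```text
shift [-1.4, -0.5, 73.6] rot [0.0, -0.0, 0.002] hand 50 |74 mm, 0.0 rows turn
```

View pics/s4.png

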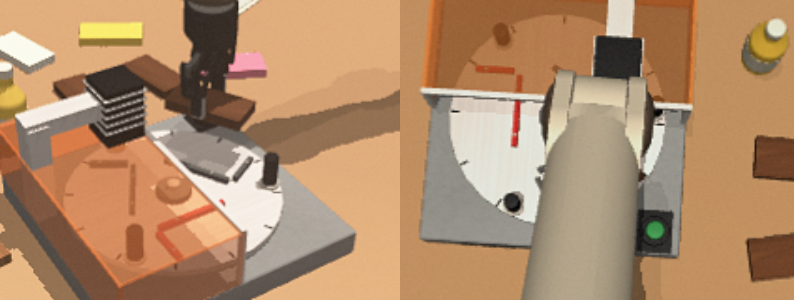

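Blank is held above the front grey nest. I'll lower, release, raise the tips clear of the bar and push toward the hub with the outer finger.

{"name": "jog_arm", "arguments": {
  "plan": [-1.5,-0.5,35,0,0,0,50,-1.5,-0.5,60,0,0,0,50,-1.5,-0.5,71,0,0,0,50,-1.5,-0.5,73,0,0,0,50,-1.5,-0.5,73,0,0,0,50,-1.5,-0.5,73,0,0,0,66,-1.5,-0.5,73,0,0,0,66,-1.5,-0.5,73,0,0,0,66,-1.5,-0.5,66,0,0,0,66,-1.5,-0.5,66,0,0,0,75,-1.5,-0.5,66,0,0,0,75,-1.5,-0.5,66,0,0,0,75,-1.5,10,66,0,0,0,75,-1.5,16,66,0,0,0,75,-1.5,20,66,0,0,0,75,-1.5,24,66,0,0,0,75,-1.5,24,66,0,0,0,75]
}}

```text
time_s: 9.12
position: [0.5475, -0.097, 0.0446]
tool_rot: [[-0.421, 0.907, 0.001], [0.907, 0.421, 0.0], [0.0, 0.001, -1.0]]
contact_force: [0.1, -0.9, 0.4]
opening: 0.0749
finger_force: 0.0
```

```bash
cat >> h.py <<'E'
def innest(th):
    st=sensors.read_state();p=np.array(st["position"])[:2]*1000;o,a=nest(th,0,0);a=np.radians(a);X=np.array([np.cos(a),np.sin(a)]);Y=np.array([-X[1],X[0]])
    f=np.array(st["contact_force"])[:2];print("t%.1f nest xy"%st["time_s"],((p-o)@X).round(1),((p-o)@Y).round(1),"z",round(st["position"][2]*1000,1),"F nest",(f@X).round(1),(f@Y).round(1),"Fz",round(st["contact_force"][2],1),"open",round(st["opening"]*1000,1))
E
python3 -c "
from h import *
innest(210)"
```

```text
t9.1 nest xy 5.1 -8.0 z 44.6 F nest -0.3 -0.9 Fz 0.4 open 74.9
```

{"name": "jog_arm", "arguments": {
  "plan": [0,1,0,0,0,0,75,0,2,0,0,0,0,75,0,3,0,0,0,0,75,0,4,0,0,0,0,75,0,5,0,0,0,0,75,0,5,0,0,0,0,75]
}}

```text
time_s: 9.62
position: [0.5511, -0.0957, 0.0447]
tool_rot: [[-0.42, 0.908, 0.0], [0.908, 0.42, 0.0], [-0.0, 0.0, -1.0]]
contact_force: [0.8, 0.1, -0.6]
opening: 0.0749
finger_force: 0.0
```

```bash
python3 -c "
from h import *
innest(210)"
```

```text
t9.6 nest xy 8.9 -8.3 z 44.7 F nest 0.8 -0.2 Fz -0.6 open 74.9
```

{"name": "jog_arm", "arguments": {
  "plan": [0,1,0,0,0,0,75,0,2,0,0,0,0,75,0,3,0,0,0,0,75,0,3,0,0,0,0,75]
}}

```text
time_s: 9.95
position: [0.5539, -0.0943, 0.0447]
tool_rot: [[-0.42, 0.908, 0.0], [0.908, 0.42, 0.0], [-0.0, 0.0, -1.0]]
contact_force: [-0.5, 0.3, 0.0]
opening: 0.0751
finger_force: 0.0
```

```bash
python3 -c "
from h import *
innest(210)
s=snapshot('scene');i=s['image'][190:330,240:420];cv2.imwrite('pics/s5.png',cv2.resize(i[:,:,::-1],None,fx=4,fy=4))"
```

```text
t9.9 nest xy 12.0 -8.2 z 44.7 F nest -0.4 0.5 Fz 0.0 open 75.1
```

View pics/s5.png

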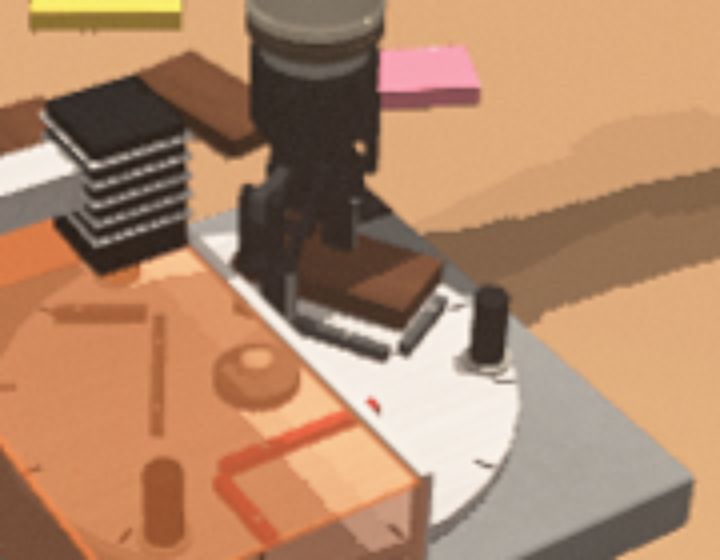

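The outer finger (crop (355,235)) is riding on top of the blank, and a gap to the bar remains. I'll push with the finger sides from the open edges, tips low. First the -y end.

{"name": "jog_arm", "arguments": {
  "plan": [0,0,-30,0,0,0,75,-30,-30,-30,0,0,0,30,-60,-30,-30,0,0,0,30,-87,-30,-30,0,0,0,30,-87,-30,-30,0,0,0,30,-87,-30,-30,0,0,0,30,-87,-30,-30,0,0,0,30,-87,-30,0,0,0,0,30,-87,-30,5,0,0,0,30,-87,-30,5,0,0,0,30,-80,-30,5,0,0,0,30,-74,-30,5,0,0,0,30,-70,-30,5,0,0,0,30,-67,-30,5,0,0,0,30,-65,-30,5,0,0,0,30,-64,-30,5,0,0,0,30,-63,-30,5,0,0,0,30,-62,-30,5,0,0,0,30,-62,-30,5,0,0,0,30]
}}

```text
time_s: 11.58
position: [0.5526, -0.1635, 0.0399]
tool_rot: [[-0.419, 0.908, 0.0], [0.908, 0.419, -0.0], [-0.0, 0.0, -1.0]]
contact_force: [0.9, -0.1, 0.9]
opening: 0.0301
finger_force: 0.4
```

```bash
python3 -c "
from h import *
innest(210)"
```

```text
t11.6 nest xy -18.2 -70.5 z 39.9 F nest 0.8 -0.5 Fz 0.9 open 30.1
```

{"name": "jog_arm", "arguments": {
  "plan": [1,0,0,0,0,0,30,2,0,0,0,0,0,30,3,0,0,0,0,0,30,3,0,0,0,0,0,30]
}}

```text
time_s: 11.92
position: [0.5521, -0.1631, 0.0401]
tool_rot: [[-0.418, 0.908, 0.002], [0.908, 0.418, -0.003], [-0.003, 0.001, -1.0]]
contact_force: [2.0, -5.3, -0.6]
opening: 0.03
finger_force: 3.1
```

```bash
python3 -c "
from h import *
innest(210)
s=snapshot('scene');i=s['image'][190:330,240:420];cv2.imwrite('pics/s6.png',cv2.resize(i[:,:,::-1],None,fx=4,fy=4))"
```

```text
t11.9 nest xy -18.4 -69.9 z 40.1 F nest -0.4 -5.7 Fz -0.6 open 30.0
```

{"name": "jog_arm", "arguments": {
  "plan": [-10,0,0,0,0,0,30,-18,-5,-20,0,0,0.1,30,-18,-20,-50,0,0,1.571,70,20,-64,-50,0,0,1.571,70,50,-64,-50,0,0,1.571,70,68,-64,-50,0,0,1.571,70,68,-64,-50,0,0,1.571,70,68,-64,-50,0,0,1.571,70,68,-64,-50,0,0,1.571,70,68,-64,-50,0,0,1.571,70,68,-64,-50,0,0,1.571,70,68,-64,-50,0,0,1.571,70,68,-64,-50,0,0,1.571,70,68,-64,-50,0,0,1.571,70,68,-64,-50,0,0,1.571,70,68,-64,-50,0,0,1.571,70,68,-64,-20,0,0,1.571,70,68,-64,0,0,0,1.571,70,68,-64,7,0,0,1.571,70,68,-64,7,0,0,1.571,70]
}}

```text
time_s: 13.63
position: [0.4626, -0.1254, 0.031]
tool_rot: [[0.907, 0.421, -0.004], [0.421, -0.907, 0.001], [-0.004, -0.003, -1.0]]
contact_force: [-0.0, -0.1, 0.7]
opening: 0.0699
finger_force: 0.0
```

```bash
python3 -c "
from h import *
innest(210)
s=snapshot('scene');i=s['image'][190:330,240:420];cv2.imwrite('pics/s6.png',cv2.resize(i[:,:,::-1],None,fx=4,fy=4))"
```

```text
t13.6 nest xy -83.8 1.9 z 31.0 F nest -0.1 -0.1 Fz 0.7 open 69.9
```

View pics/s6.png

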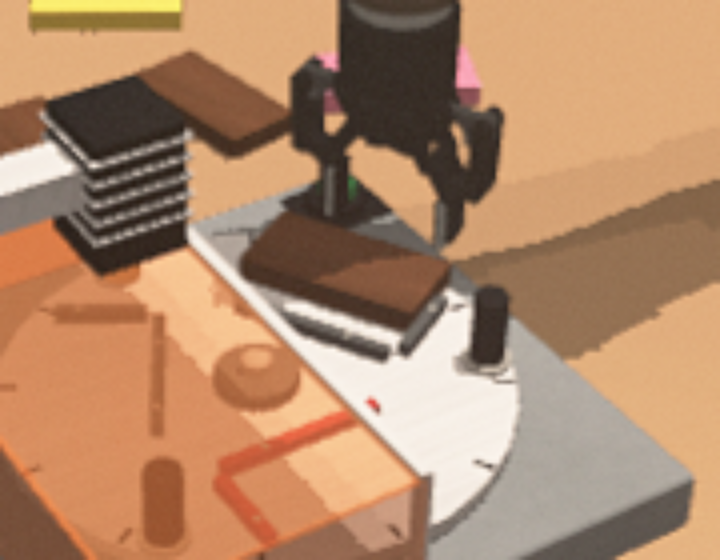

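Blank lies against the end stop, with about 10 mm to the long bar (crop (335,330)). Fingers are at the outer edge, clear of the start button. I'll push toward the hub.

{"name": "jog_arm", "arguments": {
  "plan": [8,0,0,0,0,0,70,16,0,0,0,0,0,70,24,0,0,0,0,0,70,30,0,0,0,0,0,70,34,0,0,0,0,0,70,38,0,0,0,0,0,70,40,0,0,0,0,0,70,42,0,0,0,0,0,70,43,0,0,0,0,0,70,44,0,0,0,0,0,70,44,0,0,0,0,0,70]
}}

```text
time_s: 14.6
position: [0.5041, -0.1073, 0.0326]
tool_rot: [[0.908, 0.419, -0.001], [0.419, -0.908, 0.0], [-0.001, -0.0, -1.0]]
contact_force: [-1.5, -1.0, 0.3]
opening: 0.0699
finger_force: 0.7
```

```bash
python3 -c "
from h import *
innest(210)"
```

```text
t14.6 nest xy -38.6 0.8 z 32.6 F nest -1.8 -0.3 Fz 0.3 open 69.9
```

Contact is starting. A little more, then back off and raise to look.

{"name": "jog_arm", "arguments": {
  "plan": [1,0,0,0,0,0,70,2,0,0,0,0,0,70,3,0,0,0,0,0,70,4,0,0,0,0,0,70,4,0,0,0,0,0,70]
}}

```text
time_s: 15.02
position: [0.5041, -0.1072, 0.0322]
tool_rot: [[0.909, 0.417, -0.006], [0.417, -0.909, -0.0], [-0.006, -0.002, -1.0]]
contact_force: [-9.8, -3.8, 7.1]
opening: 0.0701
finger_force: 5.2
```

```bash
python3 -c "
from h import *
innest(210)"
```

```text
t15.0 nest xy -38.5 0.9 z 32.2 F nest -10.5 0.7 Fz 7.1 open 70.1
```

```bash
cat >> h.py <<'E'
def knob(th):
    a=np.radians(th+YAW); return C+140*np.array([np.cos(a),np.sin(a)])
E
python3 -c "
from h import *
k=knob(158.8);print(k)
wp([(k[0],k[1],150,-65.2,50),(k[0],k[1],58,-65.2,50)])"
```

```text
[497.60035357   8.94892509]
  shift [41.8, -108.6, -117.8] rot [-0.002, 0.006, -0.002] hand 50 |166 mm, 0.1 rows turn
  shift [42.4, -108.4, -25.8] rot [-0.002, 0.006, -0.002] hand 50 |119 mm, 0.1 rows turn
```

{"name": "jog_arm", "arguments": {
  "plan": [-15,0,0,0,0,0,70,-20,0,-30,0,0,0,60,-20,0,-70,0,0,0,60,0,-30,-110,0,0,0,50,20,-70,-118,0,0,0,50,38.5,-108.5,-118,0,0,0,50,38.5,-108.5,-118,0,0,0,50,38.5,-108.5,-118,0,0,0,50]
}}

```text
time_s: 15.68
position: [0.4985, 0.0151, 0.1516]
tool_rot: [[0.904, 0.427, 0.002], [0.427, -0.904, 0.003], [0.003, -0.002, -1.0]]
contact_force: [1.0, 0.9, -0.4]
opening: 0.05
finger_force: 0.0
```

Run:
```python
from h import *
s=snapshot('scene');t=snapshot('top')
i=s['image'][190:330,240:420];j=t["image"][150:290,230:400]
cv2.imwrite('pics/s7.png',np.hstack([cv2.resize(i[:,:,::-1],(390,303)),cv2.resize(j[:,:,::-1],(400,303))]))
m,P=walnut(t)
for b in blobs(t,m,80):
    z=np.median(P[b[:,1],b[:,0],2]); z=.018 if z<.04 else .073
    print(b.mean(0).round(),z,rect(plane(t,b,z)[:,:2]))
print("expected flush",nest(210,0,0))
k=knob(158.8);wp([(k[0],k[1]+.7,58,-65.2,50)])
```

```text
[438. 286.] 0.018 (array([ 420.6, -380.2]), 119.4, 59.8, -85.6)
[440. 235.] 0.018 (array([ 560.6, -396.5]), 119.9, 61.7, 83.6)
[329. 242.] 0.073 (array([540.8, -90.8]), 117.7, 60.4, -65.1)
expected flush (array([539.48447197, -91.88959159]), 24.80000000000001)
  shift [-0.2, -0.1, 92.8] rot [0.0, -0.001, 0.002] hand 50 |93 mm, 0.0 rows turn
```

View pics/s7.png

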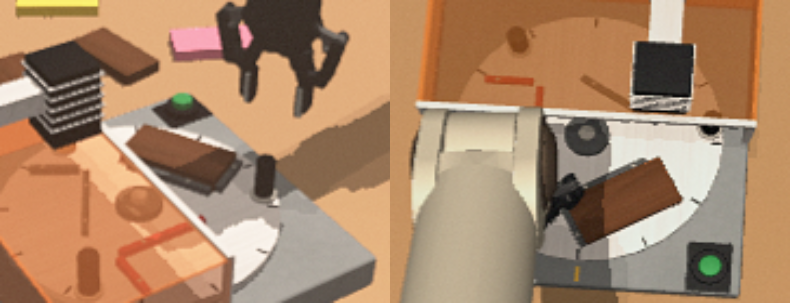

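Blank is flush in the front grey nest (measured within 2 mm and 0.3° of the model). Now I'll grip the knob.

{"name": "jog_arm", "arguments": {
  "plan": [0,0,40,0,0,0,50,0,0,75,0,0,0,50,0,0,92,0,0,0,50,0,0,92,0,0,0,50,0,0,92,0,0,0,15,0,0,92,0,0,0,15,0,0,92,0,0,0,15,0,0,92,0,0,0,15,0,0,92,0,0,0,15,0,0,92,0,0,0,15],
  "squeeze": 40
}}

```text
time_s: 16.62
position: [0.4969, 0.0102, 0.0599]
tool_rot: [[0.908, 0.42, -0.001], [0.42, -0.908, 0.002], [0.0, -0.002, -1.0]]
contact_force: [-3.0, 3.6, -0.2]
opening: 0.0208
finger_force: 39.5
```

```bash
cat >> h.py <<'E'
C=np.array([624.,-52.7])
def arc(a0,a1,n,psi,z):
    st=sensors.read_state();p=np.array(st["position"])*1000;R=np.array(st["tool_rot"]);print(p.round(1),"model knob",knob(a0).round(1),st["opening"],st["contact_force"])
    off=p[:2]-knob(a0)
    for a in np.linspace(a0,a1,n+1)[1:]:
        k=knob(a); d=R.T@np.r_[k-knob(a0),0]; print(round(a,1),d.round(1).tolist())
E
python3 -c "
from h import *
arc(158.8,218.8,10,0,58)"
```

```text
[496.9  10.2  59.9] model knob [498.6   9.5] 0.020773887997901353 [-2.96396955  3.60725806 -0.24968044]
164.8 [-10.9, 9.8, -0.0]
170.8 [-20.8, 20.6, -0.0]
176.8 [-29.4, 32.4, -0.1]
182.8 [-36.8, 45.1, -0.1]
188.8 [-42.8, 58.5, -0.1]
194.8 [-47.4, 72.4, -0.1]
200.8 [-50.5, 86.7, -0.2]
206.8 [-52.1, 101.3, -0.2]
212.8 [-52.1, 115.9, -0.2]
218.8 [-50.7, 130.5, -0.3]
```

{"name": "jog_arm", "arguments": {
  "plan": [-5,4.5,0,0,0,0,15,-11,10,0,0,0,0,15,-21,20.5,0,0,0,0,15,-29.5,32.5,0,0,0,0,15,-37,45,0,0,0,0,15,-43,58.5,0,0,0,0,15,-47.5,72.5,0,0,0,0,15,-50.5,86.5,0,0,0,0,15,-52,101.5,0,0,0,0,15,-52,116,0,0,0,0,15,-51.5,123,0,0,0,0,15,-50.5,130.5,0,0,0,0,15,-50.5,130.5,0,0,0,0,15,-50.5,130.5,0,0,0,0,15]
}}

```text
time_s: 17.78
position: [0.5013, -0.1332, 0.0588]
tool_rot: [[0.909, 0.416, -0.008], [0.416, -0.909, -0.0], [-0.007, -0.003, -1.0]]
contact_force: [-10.8, -1.9, 4.3]
opening: 0.021
finger_force: 43.3
```

```bash
python3 -c "
from h import *
print('target',knob(218.8))
wp([(560.6,-396.5,150,-6.4,80),(420.6,-380.2,150,4.4,80)])"
```

```text
target [ 507.3910263  -130.17481689]
  shift [-56.4, 263.8, -91.6] rot [-0.007, 0.005, -1.03] hand 80 |285 mm, 8.2 rows turn
  shift [-176.9, 190.7, -90.4] rot [-0.007, 0.005, -1.218] hand 80 |275 mm, 9.7 rows turn
```

{"name": "jog_arm", "arguments": {
  "plan": [0,0,0,0,0,0,45,0,0,0,0,0,0,50,0,0,0,0,0,0,50,0,0,-50,0,0,0,60,0,0,-90,0,0,0,70,-179,190,-90,0,0,-1.218,80,-179,190,-90,0,0,-1.218,80,-179,190,-90,0,0,-1.218,80,-179,190,-90,0,0,-1.218,80,-179,190,-90,0,0,-1.218,80,-179,190,-90,0,0,-1.218,80,-179,190,-90,0,0,-1.218,80,-179,190,-90,0,0,-1.218,80,-179,190,-90,0,0,-1.218,80,-179,190,-90,0,0,-1.218,80,-179,190,-90,0,0,-1.218,80,-179,190,-90,0,0,-1.218,80]
}}

```text
time_s: 19.2
position: [0.4244, -0.379, 0.1497]
tool_rot: [[-0.081, 0.997, 0.002], [0.997, 0.081, -0.001], [-0.002, 0.002, -1.0]]
contact_force: [-0.0, -0.8, -0.5]
opening: 0.0798
finger_force: 0.0
```

```bash
cat >> h.py <<'E'
def rects(t,amin=80):
    m,P=walnut(t)
    for b in blobs(t,m,amin):
        z=np.median(P[b[:,1],b[:,0],2]); z=.018 if z<.04 else .073
        print(b.mean(0).round(),z,rect(plane(t,b,z)[:,:2]))
def reds(t):
    h=cv2.cvtColor(t["image"],cv2.COLOR_RGB2HSV);H,S,V=[h[...,i] for i in range(3)];v,u=np.mgrid[:480,:640]
    for b in blobs(t,((H<8)|(H>172))&(S>150)&(u>238)&(u<392)&(v>205)&(v<285),8): print("red",b.mean(0).round(),rect(plane(t,b,.064)[:,:2]))
    for b in blobs(t,(V<70)&(S<90)&(u>250)&(u<380)&(v>205)&(v<285),15): print("dark",b.mean(0).round(),rect(plane(t,b,.105)[:,:2]))
E
python3 - <<'E'
from h import *
t=snapshot('top');rects(t);reds(t)
print(nest(150,0,0),nest(150,34,0),nest(150,0,64),knob(218.8))
wp([(420.6,-380.2,-19.4,4.4,80)])
E
```

```text
[429. 286.] 0.018 (array([ 419.2, -362.7]), 85.1, 59.8, -85.5)
[440. 234.] 0.018 (array([ 560.7, -396.5]), 119.5, 61.8, 84.1)
[347. 221.] 0.073 (array([ 594.7, -141.8]), 78.5, 59.1, -5.4)
red [274. 228.] (array([585.4,  53.6]), 54.0, 7.8, -35.6)
red [299. 228.] (array([581.4, -13.9]), 101.9, 7.8, 54.9)
dark [365. 273.] (array([ 452.8, -181.1]), 56.8, 46.9, -6.0)
dark [343. 254.] (array([ 504.5, -127.9]), 23.2, 17.8, -1.9)
dark [261. 214.] (array([614.1,  83.8]), 29.8, 19.7, 25.4)
(array([5.48822669e+02, 3.31773088e-01]), 324.8) (array([576.6055959 , -19.26692566]), 324.8) (array([585.71433759,  52.62904658]), 324.8) [ 507.3910263  -130.17481689]
  shift [-0.8, -4.1, 169.0] rot [0.002, 0.001, 0.002] hand 80 |169 mm, 0.0 rows turn
```

{"name": "jog_arm", "arguments": {
  "plan": [-1,-4,40,0,0,0,80,-1,-4,80,0,0,0,80,-1,-4,120,0,0,0,80,-1,-4,155,0,0,0,80,-1,-4,168,0,0,0,80,-1,-4,169,0,0,0,80,-1,-4,169,0,0,0,80,-1,-4,169,0,0,0,50,-1,-4,169,0,0,0,50,-1,-4,169,0,0,0,50,-1,-4,169,0,0,0,50,-1,-4,169,0,0,0,50,-1,-4,168,0,0,0,50,-1,-4,130,0,0,0,50,-1,-4,90,0,0,0,50,-1,-4,50,0,0,0,50,-1,-4,40,0,0,0,50,-1,-4,40,0,0,0,50],
  "squeeze": 40
}}

```text
time_s: 20.75
position: [0.4225, -0.3819, 0.1138]
tool_rot: [[-0.08, 0.997, 0.007], [0.997, 0.08, -0.006], [-0.006, 0.007, -1.0]]
contact_force: [-0.1, 0.1, 0.3]
opening: 0.0589
finger_force: 44.0
```

Run:
```python
from h import *
q,a=nest(150,-20,-7);print(q)
wp([(q[0],q[1],110,a,50),(q[0],q[1],38,a,50)])
```

```text
[528.44474517   6.14040512]
  shift [378.4, 136.5, 2.4] rot [0.009, 0.004, 0.694] hand 50 |402 mm, 5.6 rows turn
  shift [378.8, 136.0, 74.3] rot [0.009, 0.004, 0.694] hand 50 |409 mm, 5.6 rows turn
```

{"name": "jog_arm", "arguments": {
  "plan": [377,138,-3,0,0,0.691,50,377,138,-3,0,0,0.691,50,377,138,-3,0,0,0.691,50,377,138,-3,0,0,0.691,50,377,138,-3,0,0,0.691,50,377,138,-3,0,0,0.691,50,377,138,-3,0,0,0.691,50,377,138,-3,0,0,0.691,50,377,138,-3,0,0,0.691,50,377,138,-3,0,0,0.691,50,377,138,-3,0,0,0.691,50,377,138,-3,0,0,0.691,50,377,138,-3,0,0,0.691,50,377,138,-3,0,0,0.691,50,377,138,-3,0,0,0.691,50]
}}

```text
time_s: 22.0
position: [0.5265, 0.0054, 0.1113]
tool_rot: [[0.576, 0.817, -0.001], [0.817, -0.576, -0.001], [-0.001, -0.0, -1.0]]
contact_force: [-0.4, 0.6, -1.3]
opening: 0.0592
finger_force: 43.9
```

Run:
```python
from h import *
q,a=nest(150,-20,-7)
wp([(q[0],q[1],38,a,50)]);innest(150)
```

```text
shift [1.8, 1.2, 73.3] rot [-0.0, 0.001, 0.0] hand 50 |73 mm, 0.0 rows turn
t22.0 nest xy -21.1 -8.8 z 111.3 F nest -0.6 0.2 Fz -1.3 open 59.2
```

{"name": "jog_arm", "arguments": {
  "plan": [2,1,35,0,0,0,50,2,1,60,0,0,0,50,2,1,71,0,0,0,50,2,1,73,0,0,0,50,2,1,73,0,0,0,50,2,1,73,0,0,0,66,2,1,73,0,0,0,66,2,1,73,0,0,0,66,2,1,45,0,0,0,66,0,1,25,0,0,0,60,-30,2,25,0,0,0,30,-60,2,25,0,0,0,30,-86,2,25,0,0,0,30,-86,2,25,0,0,0,30,-86,2,25,0,0,0,30,-86,2,55,0,0,0,30,-86,2,71,0,0,0,30,-86,2,71,0,0,0,30,-78,2,71,0,0,0,30,-72,2,71,0,0,0,30]
}}

```text
time_s: 23.67
position: [0.489, -0.0517, 0.0415]
tool_rot: [[0.573, 0.819, 0.001], [0.819, -0.573, 0.0], [0.001, 0.001, -1.0]]
contact_force: [-0.5, -1.6, 0.4]
opening: 0.03
finger_force: 0.4
```

Run:
```python
from h import *
innest(150)
```

```text
t23.7 nest xy -18.9 -77.0 z 41.5 F nest 0.5 -1.6 Fz 0.4 open 30.0
```

{"name": "jog_arm", "arguments": {
  "plan": [2,0,0,0,0,0,30,4,0,0,0,0,0,30,6,0,0,0,0,0,30,7,0,0,0,0,0,30,8,0,0,0,0,0,30,9,0,0,0,0,0,30,9,0,0,0,0,0,30]
}}

```text
time_s: 24.25
position: [0.4927, -0.0453, 0.0408]
tool_rot: [[0.574, 0.819, 0.0], [0.819, -0.574, 0.0], [0.0, 0.0, -1.0]]
contact_force: [-0.1, -0.5, 0.5]
opening: 0.0301
finger_force: 0.0
```

Run:
```python
from h import *
innest(150)
```

```text
t24.2 nest xy -19.5 -69.6 z 40.8 F nest 0.1 -0.5 Fz 0.5 open 30.1
```

{"name": "jog_arm", "arguments": {
  "plan": [1,0,0,0,0,0,30,2,0,0,0,0,0,30,3,0,0,0,0,0,30,3,0,0,0,0,0,30]
}}

```text
time_s: 24.58
position: [0.493, -0.0445, 0.0405]
tool_rot: [[0.575, 0.818, -0.002], [0.818, -0.575, -0.001], [-0.002, -0.001, -1.0]]
contact_force: [-4.0, -4.2, 4.6]
opening: 0.03
finger_force: 2.9
```

Run:
```python
from h import *
innest(150)
q,a=nest(150,-82,0)
wp([(q[0],q[1],33,a-90,50)])
```

```text
t24.6 nest xy -19.8 -68.8 z 40.5 F nest -0.8 -5.7 Fz 4.6 open 30.0
  shift [68.9, -62.1, 7.5] rot [-0.003, 0.001, -1.569] hand 50 |93 mm, 12.6 rows turn
```

{"name": "jog_arm", "arguments": {
  "plan": [-10,0,0,0,0,0,30,-18,-5,-20,0,0,-0.1,30,-18,-20,-50,0,0,-1.571,70,20,-64,-50,0,0,-1.571,70,50,-64,-50,0,0,-1.571,70,67,-62,-50,0,0,-1.571,70,67,-62,-50,0,0,-1.571,70,67,-62,-50,0,0,-1.571,70,67,-62,-50,0,0,-1.571,70,67,-62,-50,0,0,-1.571,70,67,-62,-50,0,0,-1.571,70,67,-62,-50,0,0,-1.571,70,67,-62,-50,0,0,-1.571,70,67,-62,-50,0,0,-1.571,70,67,-62,-50,0,0,-1.571,70,67,-62,-50,0,0,-1.571,70,67,-62,-20,0,0,-1.571,70,67,-62,0,0,0,-1.571,70,67,-62,7,0,0,-1.571,70,67,-62,7,0,0,-1.571,70]
}}

```text
time_s: 26.25
position: [0.4802, 0.0473, 0.0321]
tool_rot: [[-0.818, 0.575, -0.004], [0.575, 0.818, -0.0], [0.003, -0.003, -1.0]]
contact_force: [-0.3, -0.6, -0.2]
opening: 0.0701
finger_force: 0.0
```

Run:
```python
from h import *
innest(150)
q,a=nest(150,-39,0);wp([(q[0],q[1],33,a-90,50)])
```

```text
t26.2 nest xy -83.1 -1.2 z 32.1 F nest 0.1 -0.7 Fz -0.2 open 70.1
  shift [-44.1, 1.1, -1.1] rot [-0.003, -0.003, 0.002] hand 50 |44 mm, 0.0 rows turn
```

{"name": "jog_arm", "arguments": {
  "plan": [-8,0,0,0,0,0,70,-16,0,0,0,0,0,70,-24,0,0,0,0,0,70,-30,0,0,0,0,0,70,-34,0,0,0,0,0,70,-38,0,0,0,0,0,70,-40,0,0,0,0,0,70,-42,0,0,0,0,0,70,-43,0,0,0,0,0,70,-44,0,0,0,0,0,70,-45,0,0,0,0,0,70,-46,0,0,0,0,0,70,-46,0,0,0,0,0,70]
}}

```text
time_s: 27.33
position: [0.5157, 0.0234, 0.0331]
tool_rot: [[-0.82, 0.572, -0.007], [0.572, 0.82, 0.002], [0.007, -0.003, -1.0]]
contact_force: [-9.2, 6.1, 7.8]
opening: 0.0698
finger_force: 5.4
```

Run:
```python
from h import *
innest(150)
```

```text
t27.3 nest xy -40.3 -0.3 z 33.1 F nest -11.0 -0.3 Fz 7.8 open 69.8
```

Run:
```python
from h import *
k=knob(98.8);print(k,np.round(sensors.read_state()["joint_pos"],2))
wp([(k[0],k[1],160,54.8,50)])
```

```text
[615.20932727  87.02374198] [ 0.02  0.5  -0.15  2.01  0.11  0.65  0.77]
  shift [-44.3, 108.8, -127.5] rot [-0.003, -0.007, 0.005] hand 50 |173 mm, 0.1 rows turn
```

{"name": "jog_arm", "arguments": {
  "plan": [15,0,0,0,0,0,70,20,0,-30,0,0,0.1,70,20,0,-70,0,0,0.2,70,0,30,-110,0,0,2.618,50,-20,70,-127,0,0,2.618,50,-41,109,-127,0,0,2.618,50,-41,109,-127,0,0,2.618,50,-41,109,-127,0,0,2.618,50,-41,109,-127,0,0,2.618,50,-41,109,-127,0,0,2.618,50,-41,109,-127,0,0,2.618,50,-41,109,-127,0,0,2.618,50,-41,109,-127,0,0,2.618,50,-41,109,-127,0,0,2.618,50,-41,109,-127,0,0,2.618,50,-41,109,-127,0,0,2.618,50,-41,109,-127,0,0,2.618,50,-41,109,-127,0,0,2.618,50,-41,109,-127,0,0,2.618,50,-41,109,-127,0,0,2.618,50]
}}

```text
time_s: 29.0
position: [0.6158, 0.0869, 0.1606]
tool_rot: [[0.98, 0.199, 0.0], [0.199, -0.98, -0.0], [0.0, 0.0, -1.0]]
contact_force: [0.8, 0.2, 0.3]
opening: 0.0505
finger_force: 0.0
```

Run:
```python
from h import *
t=snapshot('top');rects(t);reds(t);print(nest(150,0,0),nest(270,0,0))
k=knob(98.8);wp([(k[0],k[1],58,-95.2,50)])
```

```text
[440. 235.] 0.018 (array([ 560.6, -396.1]), 120.2, 61.8, 83.1)
[292. 239.] 0.073 (array([554.3,   1.3]), 127.3, 67.5, 55.0)
[347. 221.] 0.073 (array([ 594.8, -141.8]), 77.9, 59.1, -5.4)
red [273. 228.] (array([585.5,  53.7]), 54.0, 7.5, -35.6)
red [300. 229.] (array([580.8, -14.9]), 102.5, 7.7, 54.8)
dark [365. 273.] (array([ 452.7, -181.1]), 57.0, 46.9, -6.0)
dark [343. 254.] (array([ 504.5, -127.9]), 23.2, 17.8, -1.9)
dark [261. 215.] (array([614.6,  84.1]), 31.0, 19.7, 25.5)
(array([5.48822669e+02, 3.31773088e-01]), 324.8) (array([ 615.66180262, -144.32136467]), 84.80000000000001)
  shift [-0.6, -0.2, 102.5] rot [0.0, -0.0, 0.284] hand 50 |103 mm, 2.3 rows turn
```

{"name": "jog_arm", "arguments": {
  "plan": [0,0,0,0,0,0.284,50,0,0,0,0,0,0.284,50,0,0,0,0,0,0.284,50,0,0,40,0,0,0.284,50,0,0,75,0,0,0.284,50,0,0,100,0,0,0.284,50,0,0,102,0,0,0.284,50,0,0,102,0,0,0.284,15,0,0,102,0,0,0.284,15,0,0,102,0,0,0.284,15,0,0,102,0,0,0.284,15,0,0,102,0,0,0.284,15,0,0,102,0,0,0.284,15],
  "squeeze": 50
}}

```text
time_s: 30.13
position: [0.6174, 0.0877, 0.0606]
tool_rot: [[0.997, -0.077, 0.003], [-0.077, -0.997, 0.001], [0.003, -0.002, -1.0]]
contact_force: [0.1, 1.9, 4.5]
opening: 0.0204
finger_force: 49.7
```

Run:
```python
from h import *
arc(98.8,218.8,20,0,58)
```

```text
[617.4  87.7  60.6] model knob [615.2  87. ] 0.020394656095508036 [0.12949968 1.9036282  4.4916178 ]
104.8 [-14.4, 2.8, -0.1]
110.8 [-28.4, 7.1, -0.1]
116.8 [-41.9, 12.8, -0.2]
122.8 [-54.7, 19.9, -0.2]
128.8 [-66.7, 28.4, -0.3]
134.8 [-77.7, 38.0, -0.3]
140.8 [-87.7, 48.7, -0.4]
146.8 [-96.5, 60.4, -0.4]
152.8 [-104.1, 73.0, -0.5]
158.8 [-110.3, 86.3, -0.5]
164.8 [-115.0, 100.1, -0.5]
170.8 [-118.3, 114.4, -0.6]
176.8 [-120.1, 128.9, -0.6]
182.8 [-120.3, 143.6, -0.6]
188.8 [-119.1, 158.2, -0.6]
194.8 [-116.3, 172.6, -0.7]
200.8 [-112.0, 186.6, -0.7]
206.8 [-106.2, 200.1, -0.7]
212.8 [-99.1, 212.9, -0.7]
218.8 [-90.7, 224.9, -0.7]
```

{"name": "jog_arm", "arguments": {
  "plan": [-14.5,3,0,0,0,-0.105,15,-28.5,7,0,0,0,-0.209,15,-42,13,0,0,0,-0.314,15,-54.5,20,0,0,0,-0.419,15,-66.5,28.5,0,0,0,-0.524,15,-77.5,38,0,0,0,-0.628,15,-87.5,48.5,0,0,0,-0.733,15,-96.5,60.5,0,0,0,-0.838,15,-104,73,0,0,0,-0.942,15,-110.5,86.5,0,0,0,-1.047,15,-115,100,0,0,0,-1.152,15,-118.5,114.5,0,0,0,-1.257,15,-120,129,0,0,0,-1.361,15,-120.5,143.5,0,0,0,-1.466,15,-119,158,0,0,0,-1.571,15,-116.5,172.5,0,0,0,-1.676,15,-112,186.5,0,0,0,-1.78,15,-106,200,0,0,0,-1.885,15,-99,213,0,0,0,-1.99,15,-90.5,225,0,0,0,-2.094,15]
}}

```text
time_s: 31.8
position: [0.5098, -0.1318, 0.0605]
tool_rot: [[-0.435, 0.9, 0.004], [0.9, 0.435, -0.001], [-0.003, 0.003, -1.0]]
contact_force: [-2.0, 8.6, 10.2]
opening: 0.0202
finger_force: 53.1
```

Run:
```python
from h import *
st=sensors.read_state();p=np.array(st["position"][:2])*1000-C;print(np.hypot(*p),np.degrees(np.arctan2(p[1],p[0]))%360-YAW,st["joint_pos"])
wp([(560.6,-396.4,150,-6.5,80)])
```

```text
138.89264024360244 219.9078231971933 [ 0.29014415  0.45709177 -0.10798806  1.98625278  0.07490131  0.69807184
  0.58647723]
  shift [-260.6, -69.3, -88.9] rot [0.003, 0.002, 0.564] hand 80 |284 mm, 4.5 rows turn
```

{"name": "jog_arm", "arguments": {
  "plan": [0,0,0,0,0,0,45,0,0,0,0,0,0,50,0,0,0,0,0,0,50,0,0,-50,0,0,0,60,0,0,-90,0,0,0,70,-260,-70,-90,0,0,0.564,80,-260,-70,-90,0,0,0.564,80,-260,-70,-90,0,0,0.564,80,-260,-70,-90,0,0,0.564,80,-260,-70,-90,0,0,0.564,80,-260,-70,-90,0,0,0.564,80,-260,-70,-90,0,0,0.564,80,-260,-70,-90,0,0,0.564,80,-260,-70,-90,0,0,0.564,80,-260,-70,-90,0,0,0.564,80,-260,-70,-90,0,0,0.564,80]
}}

```text
time_s: 33.13
position: [0.5572, -0.3921, 0.1483]
tool_rot: [[0.116, 0.993, -0.001], [0.993, -0.116, 0.002], [0.002, -0.001, -1.0]]
contact_force: [-0.8, 0.4, 0.7]
opening: 0.0801
finger_force: 0.0
```

Run:
```python
from h import *
t=snapshot('top');rects(t);reds(t);print(nest(150,34,0)[0],nest(150,0,64)[0])
h=cv2.cvtColor(t["image"],cv2.COLOR_RGB2HSV);v,u=np.mgrid[:480,:640]
for b in blobs(t,(h[...,2]<135)&(h[...,1]<60)&(u>255)&(u<345)&(v>212)&(v<268),10): print("grey",b.mean(0).round(),rect(plane(t,b,.064)[:,:2]))
cv2.imwrite('pics/t8.png',cv2.resize(t["image"][120:310,230:480,::-1],None,fx=3,fy=3))
wp([(560.6,-396.4,-19.4,-6.5,80)])
```

```text
[430. 232.] 0.018 (array([ 563.2, -373.7]), 71.5, 61.5, 86.6)
[347. 221.] 0.073 (array([ 595.3, -140.7]), 80.6, 63.6, -2.3)
red [347. 238.] (array([ 552.7, -139.5]), 53.3, 9.5, 84.1)
red [335. 220.] (array([ 600.9, -109.3]), 76.3, 7.4, -5.6)
dark [365. 273.] (array([ 452.8, -181.9]), 56.2, 48.3, -2.2)
dark [343. 254.] (array([ 504.5, -127.9]), 23.2, 17.8, -1.9)
dark [260. 214.] (array([614.1,  83.8]), 29.8, 19.7, 25.4)
[576.6055959  -19.26692566] [585.71433759  52.62904658]
grey [342. 254.] (array([ 509.3, -123.6]), 26.5, 13.1, -2.0)
grey [273. 228.] (array([584.6,  53.8]), 55.5, 8.8, -35.7)
grey [300. 229.] (array([581.2, -14.3]), 102.6, 9.6, 54.3)
grey [313. 216.] (array([610.8, -51.3]), 48.0, 21.7, 88.2)
grey [262. 217.] (array([615.3,  87.4]), 27.2, 21.8, 88.1)
  shift [-3.8, 3.9, 167.9] rot [-0.0, -0.001, -0.003] hand 80 |168 mm, 0.0 rows turn
```

View pics/t8.png

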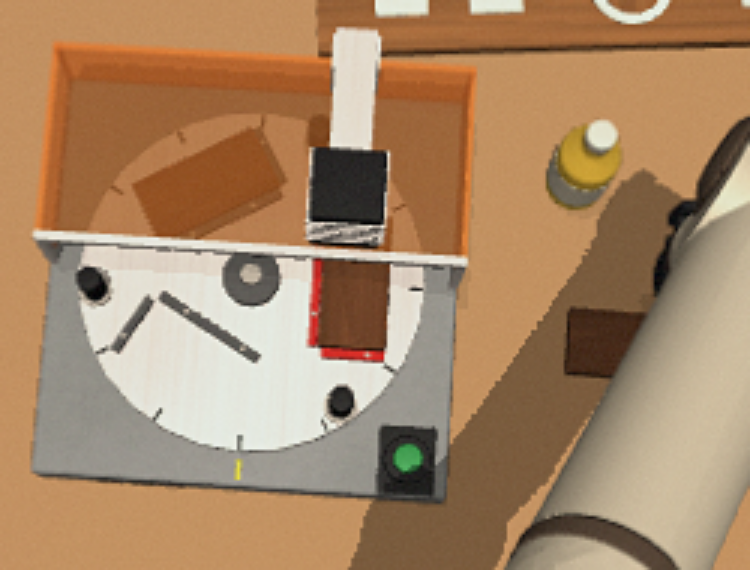

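The red nest is loaded at the right with its blank flush, nest b is loaded under the guard, and nest c is empty front-left at crop (190,330). Now I'll pick the last blank.

{"name": "jog_arm", "arguments": {
  "plan": [-4,4,40,0,0,0,80,-4,4,80,0,0,0,80,-4,4,120,0,0,0,80,-4,4,155,0,0,0,80,-4,4,168,0,0,0,80,-4,4,168,0,0,0,80,-4,4,168,0,0,0,80,-4,4,168,0,0,0,50,-4,4,168,0,0,0,50,-4,4,168,0,0,0,50,-4,4,168,0,0,0,50,-4,4,168,0,0,0,50,-4,4,167,0,0,0,50,-4,4,130,0,0,0,50,-4,4,90,0,0,0,50,-4,4,50,0,0,0,50,-4,4,40,0,0,0,50,-4,4,40,0,0,0,50],
  "squeeze": 40
}}

```text
time_s: 34.68
position: [0.5635, -0.4021, 0.1151]
tool_rot: [[0.119, 0.993, 0.009], [0.993, -0.119, -0.006], [-0.005, 0.009, -1.0]]
contact_force: [-0.5, -0.4, -1.0]
opening: 0.0588
finger_force: 43.8
```

Run:
```python
from h import *
q,a=nest(150,-20,-7);print(q)
wp([(450,-250,110,a,50),(q[0],q[1],110,a,50)])
```

```text
[528.44474517   6.14040512]
  shift [137.5, -130.8, 3.3] rot [0.01, 0.002, 0.495] hand 50 |190 mm, 4.0 rows turn
  shift [401.2, -83.4, 2.5] rot [0.01, 0.002, 0.495] hand 50 |410 mm, 4.0 rows turn
```

{"name": "jog_arm", "arguments": {
  "plan": [137,-130,-3,0,0,0.496,50,137,-130,-3,0,0,0.496,50,137,-130,-3,0,0,0.496,50,137,-130,-3,0,0,0.496,50,137,-130,-3,0,0,0.496,50,398,-82,-3,0,0,0.496,50,398,-82,-3,0,0,0.496,50,398,-82,-3,0,0,0.496,50,398,-82,-3,0,0,0.496,50,398,-82,-3,0,0,0.496,50,398,-82,-3,0,0,0.496,50,398,-82,-3,0,0,0.496,50,398,-82,-3,0,0,0.496,50,398,-82,-3,0,0,0.496,50,398,-82,-3,0,0,0.496,50]
}}

```text
time_s: 35.93
position: [0.525, 0.004, 0.111]
tool_rot: [[0.578, 0.816, -0.002], [0.816, -0.578, -0.001], [-0.002, -0.001, -1.0]]
contact_force: [1.4, 0.2, -0.5]
opening: 0.0589
finger_force: 43.8
```

Run:
```python
from h import *
q,a=nest(150,-20,-7)
wp([(q[0],q[1],38,a,50)]);innest(150)
```

```text
shift [3.9, 1.6, 72.9] rot [-0.001, 0.002, -0.002] hand 50 |73 mm, 0.0 rows turn
t35.9 nest xy -21.6 -10.8 z 111.0 F nest 1.0 1.0 Fz -0.5 open 58.9
```

{"name": "jog_arm", "arguments": {
  "plan": [4,1.5,35,0,0,0,50,4,1.5,60,0,0,0,50,4,1.5,71,0,0,0,50,4,1.5,73,0,0,0,50,4,1.5,73,0,0,0,50,4,1.5,73,0,0,0,66,4,1.5,73,0,0,0,66,4,1.5,73,0,0,0,66,4,1.5,45,0,0,0,66,2,1.5,25,0,0,0,60,-30,2,25,0,0,0,30,-60,2,25,0,0,0,30,-84,2,25,0,0,0,30,-84,2,25,0,0,0,30,-84,2,25,0,0,0,30,-84,2,55,0,0,0,30,-84,2,71,0,0,0,30,-84,2,71,0,0,0,30,-76,2,71,0,0,0,30,-70,2,71,0,0,0,30]
}}

```text
time_s: 37.6
position: [0.4888, -0.0519, 0.0414]
tool_rot: [[0.577, 0.817, 0.001], [0.817, -0.577, 0.0], [0.001, 0.001, -1.0]]
contact_force: [1.3, 0.4, 0.2]
opening: 0.0301
finger_force: 0.0
```

{"name": "jog_arm", "arguments": {
  "plan": [2,0,0,0,0,0,30,4,0,0,0,0,0,30,6,0,0,0,0,0,30,7,0,0,0,0,0,30,8,0,0,0,0,0,30,9,0,0,0,0,0,30,9,0,0,0,0,0,30]
}}

```text
time_s: 38.18
position: [0.4926, -0.0456, 0.0408]
tool_rot: [[0.577, 0.817, 0.0], [0.817, -0.577, 0.0], [0.0, 0.0, -1.0]]
contact_force: [0.5, -0.2, 0.1]
opening: 0.0299
finger_force: 0.0
```

Run:
```python
from h import *
innest(150)
```

```text
t38.2 nest xy -19.5 -70.0 z 40.8 F nest 0.5 0.2 Fz 0.1 open 29.9
```

{"name": "jog_arm", "arguments": {
  "plan": [1,0,0,0,0,0,30,2,0,0,0,0,0,30,3,0,0,0,0,0,30,3,0,0,0,0,0,30]
}}

```text
time_s: 38.52
position: [0.4931, -0.0445, 0.0405]
tool_rot: [[0.578, 0.816, -0.002], [0.816, -0.578, -0.001], [-0.002, -0.001, -1.0]]
contact_force: [-3.7, -3.9, 3.5]
opening: 0.0301
finger_force: 2.5
```

Run:
```python
from h import *
innest(150)
```

```text
t38.5 nest xy -19.7 -68.8 z 40.5 F nest -0.8 -5.4 Fz 3.5 open 30.1
```

Same as before. Now the turn and the hub-ward push.

{"name": "jog_arm", "arguments": {
  "plan": [-10,0,0,0,0,0,30,-18,-5,-20,0,0,-0.1,30,-18,-20,-50,0,0,-1.571,70,20,-64,-50,0,0,-1.571,70,50,-64,-50,0,0,-1.571,70,67,-62,-50,0,0,-1.571,70,67,-62,-50,0,0,-1.571,70,67,-62,-50,0,0,-1.571,70,67,-62,-50,0,0,-1.571,70,67,-62,-50,0,0,-1.571,70,67,-62,-50,0,0,-1.571,70,67,-62,-50,0,0,-1.571,70,67,-62,-50,0,0,-1.571,70,67,-62,-50,0,0,-1.571,70,67,-62,-50,0,0,-1.571,70,67,-62,-50,0,0,-1.571,70,67,-62,-20,0,0,-1.571,70,67,-62,0,0,0,-1.571,70,67,-62,7,0,0,-1.571,70,67,-62,7,0,0,-1.571,70]
}}

```text
time_s: 40.18
position: [0.4804, 0.047, 0.0321]
tool_rot: [[-0.816, 0.578, -0.004], [0.578, 0.816, -0.0], [0.003, -0.003, -1.0]]
contact_force: [-0.4, 0.4, 0.6]
opening: 0.0703
finger_force: 0.0
```

{"name": "jog_arm", "arguments": {
  "plan": [-8,0,0,0,0,0,70,-16,0,0,0,0,0,70,-24,0,0,0,0,0,70,-30,0,0,0,0,0,70,-34,0,0,0,0,0,70,-38,0,0,0,0,0,70,-40,0,0,0,0,0,70,-42,0,0,0,0,0,70,-43,0,0,0,0,0,70,-44,0,0,0,0,0,70,-45,0,0,0,0,0,70,-46,0,0,0,0,0,70,-46,0,0,0,0,0,70]
}}

```text
time_s: 41.27
position: [0.5157, 0.0232, 0.0331]
tool_rot: [[-0.818, 0.575, -0.007], [0.575, 0.818, 0.002], [0.007, -0.003, -1.0]]
contact_force: [-9.0, 5.7, 8.2]
opening: 0.0702
finger_force: 5.6
```

Run:
```python
from h import *
innest(150)
k=knob(218.8);wp([(k[0],k[1],150,54.8,50),(k[0],k[1],58,54.8,50)])
```

```text
t41.3 nest xy -40.2 -0.5 z 33.1 F nest -10.6 -0.5 Fz 8.2 open 70.2
  shift [-80.7, -130.5, -117.1] rot [-0.003, -0.007, 0.001] hand 50 |193 mm, 0.1 rows turn
  shift [-81.3, -130.2, -25.1] rot [-0.003, -0.007, 0.001] hand 50 |156 mm, 0.1 rows turn
```

{"name": "jog_arm", "arguments": {
  "plan": [15,0,0,0,0,0,70,20,0,-30,0,0,0,70,20,0,-70,0,0,0,70,0,-30,-110,0,0,0,50,-30,-70,-117,0,0,0,50,-60,-105,-117,0,0,0,50,-77,-130,-117,0,0,0,50,-77,-130,-117,0,0,0,50,-77,-130,-117,0,0,0,50]
}}

```text
time_s: 42.02
position: [0.5073, -0.1355, 0.1509]
tool_rot: [[-0.812, 0.583, 0.001], [0.583, 0.812, -0.002], [-0.002, -0.002, -1.0]]
contact_force: [0.6, -0.0, 0.4]
opening: 0.05
finger_force: 0.0
```

Run:
```python
from h import *
t=snapshot('top');rects(t);reds(t)
k=knob(218.8);wp([(k[0],k[1],58,54.8,50)])
```

```text
[294. 240.] 0.073 (array([549.6,  -0. ]), 120.3, 59.4, 54.5)
dark [261. 214.] (array([614.1,  83.8]), 29.8, 19.7, 25.4)
  shift [1.1, 1.5, 92.6] rot [-0.0, 0.0, -0.005] hand 50 |93 mm, 0.0 rows turn
```

{"name": "jog_arm", "arguments": {
  "plan": [0.5,0,40,0,0,0,50,0.5,0,75,0,0,0,50,0.5,0,92,0,0,0,50,0.5,0,92,0,0,0,50,0.5,0,92,0,0,0,15,0.5,0,92,0,0,0,15,0.5,0,92,0,0,0,15,0.5,0,92,0,0,0,15,0.5,0,92,0,0,0,15,0.5,0,92,0,0,0,15],
  "squeeze": 50
}}

```text
time_s: 42.9
position: [0.5091, -0.1288, 0.0602]
tool_rot: [[-0.817, 0.576, 0.003], [0.576, 0.817, 0.0], [-0.003, 0.002, -1.0]]
contact_force: [0.1, 4.2, 6.1]
opening: 0.0204
finger_force: 49.8
```

Run:
```python
from h import *
arc(218.8,248.8,6,0,58)
```

```text
[ 509.1 -128.8   60.2] model knob [ 507.4 -130.2] 0.020421593393674286 [0.09328264 4.20080728 6.14477517]
223.8 [-11.6, -3.9, 0.0]
228.8 [-23.4, -6.8, 0.0]
233.8 [-35.5, -8.7, 0.1]
238.8 [-47.7, -9.5, 0.1]
243.8 [-59.9, -9.2, 0.1]
248.8 [-72.0, -7.9, 0.2]
```

{"name": "jog_arm", "arguments": {
  "plan": [-5.5,-2,0,0,0,-0.044,15,-11.5,-4,0,0,0,-0.087,15,-23.5,-7,0,0,0,-0.175,15,-35.5,-8.5,0,0,0,-0.262,15,-47.5,-9.5,0,0,0,-0.349,15,-60,-9,0,0,0,-0.436,15,-66,-8.5,0,0,0,-0.48,15,-72,-8,0,0,0,-0.524,15,-72,-8,0,0,0,-0.524,15,-72,-8,0,0,0,-0.524,15,-72,-8,0,0,0,-0.524,45,-72,-8,0,0,0,-0.524,50,-72,-8,0,0,0,-0.524,50,-72,-8,-40,0,0,-0.524,50,-72,-8,-80,0,0,-0.524,40,-72,-8,-92,0,0,-0.524,0,-72,-8,-92,0,0,-0.524,0]
}}

```text
time_s: 44.32
position: [0.5646, -0.1791, 0.1551]
tool_rot: [[-0.996, 0.092, 0.008], [0.092, 0.996, -0.003], [-0.008, -0.002, -1.0]]
contact_force: [0.7, 0.2, -0.6]
opening: 0.0165
finger_force: 0.0
```

Run:
```python
from h import *
print('target',knob(248.8))
wp([(458.8,-184.7,110,84.8,0)])
```

```text
target [ 561.75107491 -178.09964643]
  shift [105.2, -15.1, 44.3] rot [-0.002, 0.008, -0.001] hand 0 |115 mm, 0.1 rows turn
```

{"name": "jog_arm", "arguments": {
  "plan": [33,-33,-5,0,0,0,0,66,-66,-5,0,0,0,0,100,-100,-5,0,0,0,0,132,-134,-5,0,0,0,0,132,-134,-5,0,0,0,0,132,-134,-5,0,0,0,0,132,-134,-5,0,0,0,0]
}}

```text
time_s: 44.9
position: [0.4158, -0.3004, 0.1547]
tool_rot: [[-0.995, 0.095, -0.002], [0.095, 0.995, 0.0], [0.002, 0.0, -1.0]]
contact_force: [0.2, 0.5, 0.2]
opening: 0.0
finger_force: 0.0
```

Run:
```python
from h import *
t=snapshot('top');s=snapshot('scene');rects(t);reds(t);print(nest(180,0,0))
i=t["image"][125:295,230:400,::-1];j=s["image"][180:350,180:420,::-1]
cv2.imwrite('pics/t9.png',np.hstack([cv2.resize(i,(400,400)),cv2.resize(j,(400,400))]))
h=cv2.cvtColor(t["image"],cv2.COLOR_RGB2HSV);H,S,V=[h[...,i] for i in range(3)]
for b in blobs(t,(H>45)&(H<90)&(S>100)&(V>60),20):print("green",rect(plane(t,b,.062)[:,:2]))
wp([(458.8,-184.7,100,84.8,0)])
```

```text
[311. 246.] 0.073 (array([533., -44.]), 119.3, 60.5, 84.9)
[348. 211.] 0.073 (array([ 615.3, -146.1]), 80.0, 36.6, 84.5)
[277. 207.] 0.073 (array([645. ,  44.6]), 59.8, 42.3, 57.8)
red [341. 217.] (array([ 609.3, -124.7]), 26.5, 8.4, 24.2)
red [356. 218.] (array([ 605.9, -164.2]), 54.0, 8.4, -64.8)
red [336. 209.] (array([ 631.7, -114. ]), 18.1, 7.2, 24.1)
dark [365. 273.] (array([ 452.7, -181.1]), 57.0, 46.9, -6.0)
dark [269. 240.] (array([547.1,  63.1]), 27.6, 19.9, 32.3)
dark [362. 233.] (array([ 556.1, -175.8]), 26.2, 18.0, -2.3)
(array([532.37863533, -44.36180262]), 354.8)
green (array([ 458.8, -184.7]), 23.6, 23.6, -1.8)
  shift [-30.1, 116.7, 55.2] rot [0.001, -0.0, 0.001] hand 0 |133 mm, 0.0 rows turn
```

View pics/t9.png

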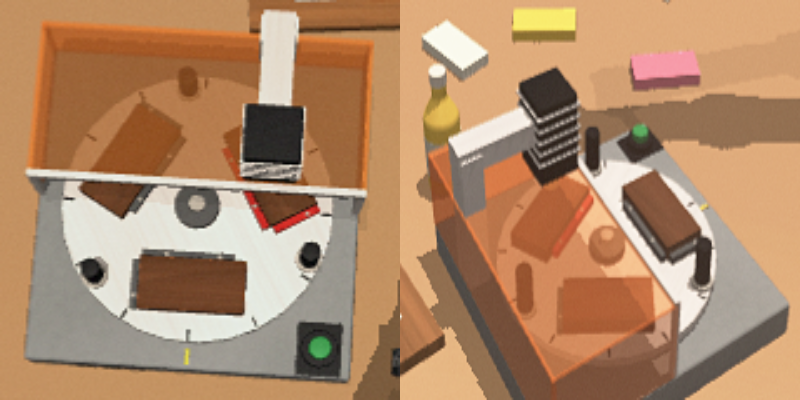

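All three blanks sit in their nests, and the red end stop (crop (280,215)) and blank are under the laser head. The button is at (320,347). Next I'll press start.

{"name": "jog_arm", "arguments": {
  "plan": [-10,40,0,0,0,0,0,-20,80,0,0,0,0,0,-30,117,0,0,0,0,0,-30,117,25,0,0,0,0,-30,117,60,0,0,0,0,-30,117,85,0,0,0,0,-30,117,90,0,0,0,0,-30,117,95,0,0,0,0,-30,117,97,0,0,0,0,-30,117,99,0,0,0,0,-30,117,99,0,0,0,0]
}}

```text
time_s: 45.92
position: [0.4595, -0.1856, 0.0576]
tool_rot: [[-0.996, 0.091, 0.002], [0.091, 0.996, -0.001], [-0.002, -0.001, -1.0]]
contact_force: [0.2, 0.6, 0.5]
opening: -0.0002
finger_force: 0.0
```

{"name": "jog_arm", "arguments": {
  "plan": [0,0,2,0,0,0,0,0,0,4,0,0,0,0,0,0,6,0,0,0,0,0,0,8,0,0,0,0,0,0,10,0,0,0,0,0,0,10,0,0,0,0]
}}

```text
time_s: 46.42
position: [0.4581, -0.1852, 0.0463]
tool_rot: [[-0.996, 0.091, -0.001], [0.091, 0.996, 0.0], [0.001, 0.0, -1.0]]
contact_force: [0.1, -0.9, -0.1]
opening: -0.0001
finger_force: 0.0
```

{"name": "jog_arm", "arguments": {
  "plan": [0,0,2,0,0,0,0,0,0,4,0,0,0,0,0,0,6,0,0,0,0,0,0,7,0,0,0,0,0,0,7,0,0,0,0]
}}

```text
time_s: 46.83
position: [0.4585, -0.1853, 0.0396]
tool_rot: [[-0.996, 0.091, -0.0], [0.091, 0.996, 0.0], [0.0, 0.0, -1.0]]
contact_force: [-0.7, 1.3, 2.4]
opening: 0.0002
finger_force: 1.2
```

{"name": "jog_arm", "arguments": {
  "plan": [0,0,2,0,0,0,0,0,0,4,0,0,0,0,0,0,6,0,0,0,0,0,0,8,0,0,0,0,0,0,8,0,0,0,0,0,0,8,0,0,0,0]
}}

```text
time_s: 47.33
position: [0.4587, -0.1855, 0.0348]
tool_rot: [[-0.996, 0.09, -0.0], [0.09, 0.996, -0.002], [0.0, -0.002, -1.0]]
contact_force: [-11.4, 4.1, 40.7]
opening: 0.0001
finger_force: 19.9
```

Bottomed out at 40 N, far above the 5 N needed. Retreating.

{"name": "jog_arm", "arguments": {
  "plan": [0,0,-10,0,0,0,0,0,0,-40,0,0,0,0,0,0,-80,0,0,0,0,20,-40,-110,0,0,0,0,35,-80,-110,0,0,0,0,40,-117,-110,0,0,0,0,40,-117,-110,0,0,0,0,40,-117,-110,0,0,0,0]
}}

```text
time_s: 48.0
position: [0.4061, -0.3024, 0.1417]
tool_rot: [[-0.995, 0.098, -0.0], [0.098, 0.995, -0.002], [-0.0, -0.002, -1.0]]
contact_force: [0.3, 0.6, -0.1]
opening: -0.0006
finger_force: 0.0
```

Run:
```python
from h import *
t=snapshot('top');rects(t);reds(t)
a=np.load("top0.npz")["image"].astype(int);d=np.abs(a-t["image"].astype(int)).sum(2)
for n,(u,v) in dict(pot=(154,298),tin=(163,175),bottle=(427,172)).items(): print(n,np.median(d[v-12:v+12,u-12:u+12]),(d[v-12:v+12,u-12:u+12]>60).mean())
i=t["image"][125:310,120:440,::-1];cv2.imwrite('pics/t10.png',cv2.resize(i,None,fx=2.4,fy=2.4))
```

```text
[311. 246.] 0.073 (array([533. , -44.1]), 119.4, 60.2, 84.6)
[348. 211.] 0.073 (array([ 615.3, -146. ]), 80.0, 36.5, 84.3)
[277. 207.] 0.073 (array([645.7,  43.8]), 59.2, 42.3, 55.5)
red [356. 218.] (array([ 605.9, -164.2]), 54.0, 8.4, -64.8)
red [339. 213.] (array([ 618.7, -120.4]), 47.2, 8.4, 24.2)
dark [365. 273.] (array([ 452.7, -181.1]), 57.0, 46.9, -6.0)
dark [269. 239.] (array([547.3,  63.9]), 27.7, 18.1, 43.4)
dark [362. 233.] (array([ 556.1, -175.8]), 26.2, 18.0, -2.3)
pot 4.0 0.0
tin 4.0 0.0
bottle 4.0 0.0
```

View pics/t10.png

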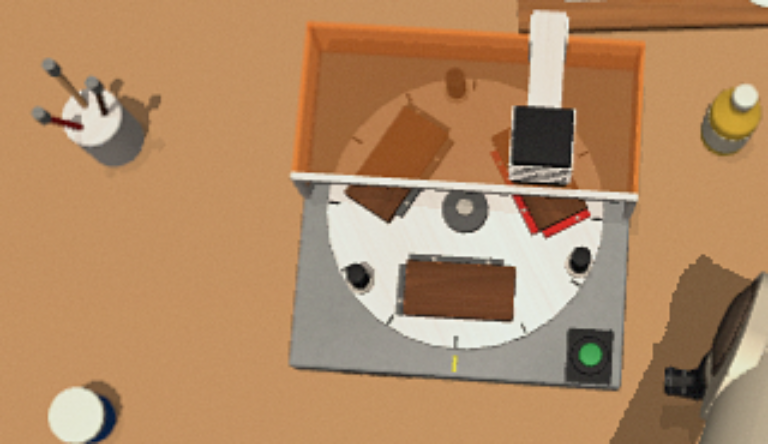

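All three blanks are seated, the red nest is under the laser head, and the pot, tin and bottle have not moved. Handing in.

```bash
python3 -c "
from bench import workorder
print(workorder.finish_job())"
```

```text
the job is handed in; nothing more can be done
None
```

All three walnut blanks are loaded against their fences, the red nest is in the click under the laser head, and the start button was pressed to its stop (about 41 N peak at the wrist). The paint pot, bottle and brush tin did not move, and the job was handed in at about 48 s; the hand-in returned no verdict.

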